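# Load the spar clamp in a lantern workshop

### The job

Get the pneumatic spar clamp ready: first move the purple-lidded paint tub, which stands in front of its sockets, to stand upright in the grey drip tray. Then put every wooden spar, steel-capped end first, into a socket of its own - carry it and steer it in by its middle, then shift your grip back and push it fully home. With all spars home, lift the red guard on the control box, flip the toggle beneath it over to the hinge side, and let the guard drop shut again; leave everything else where it is.

Things in the scene. Friction and masses are not known exactly. Their poses are not given: they have to be found in the camera images.
- clamp: fixed blue block, 250 (x) by 170 (y) by 90 mm high, on a dark base plate 300 by 170 by 8 mm; origin at the middle of its underside. Its face with three socket mouths is the -y side, 80 mm from the origin; spars go in level, along its own +y. Sockets 0, 1, 2 lie at x = -75, 0, 75 mm, axes 60 mm above the table. Air cylinders (to 160 mm high) stand more than 85 mm behind the face
- stop0 (a point): centre of the blind stop at the bottom of socket 0, 150 mm along the clamp's +y from the middle of the mouth; axes as clamp. The tip of a spar fully home is here, and 50 mm of it stick out. The socket is 22 mm square, its mouth a steel funnel 36 mm square at the face, narrowing to 22 mm in 10 mm
- stop1 (a point): centre of the blind stop at the bottom of socket 1, 150 mm along the clamp's +y from the middle of the mouth; axes as clamp. The tip of a spar fully home is here, and 50 mm of it stick out. The socket is 22 mm square, its mouth a steel funnel 36 mm square at the face, narrowing to 22 mm in 10 mm
- stop2 (a point): centre of the blind stop at the bottom of socket 2, 150 mm along the clamp's +y from the middle of the mouth; axes as clamp. The tip of a spar fully home is here, and 50 mm of it stick out. The socket is 22 mm square, its mouth a steel funnel 36 mm square at the face, narrowing to 22 mm in 10 mm
- spar0: loose wooden spar (two or three are there; an absent one reads None), 18 by 18 mm square, 200 mm long along its y, about 40 g, flush dark steel cap 28 mm long on the +y end; origin at the middle of its underside. It lies on a fixed green mat 3 mm thick, capped end roughly towards the clamp; fits any socket. Until the capped end is in a socket, do not hold it within 45 mm of its plain end
- spar1: loose wooden spar (two or three are there; an absent one reads None), 18 by 18 mm square, 200 mm long along its y, about 40 g, flush dark steel cap 28 mm long on the +y end; origin at the middle of its underside. It lies on a fixed green mat 3 mm thick, capped end roughly towards the clamp; fits any socket. Until the capped end is in a socket, do not hold it within 45 mm of its plain end
- spar2: loose wooden spar (two or three are there; an absent one reads None), 18 by 18 mm square, 200 mm long along its y, about 40 g, flush dark steel cap 28 mm long on the +y end; origin at the middle of its underside. It lies on a fixed green mat 3 mm thick, capped end roughly towards the clamp; fits any socket. Until the capped end is in a socket, do not hold it within 45 mm of its plain end
- spar0_tip (a point): centre of the capped end face of spar0, which goes in first; axes as its body. Let go when 60 to 90 mm in, the spar stays in the socket but its free end sags about 4 degrees; it jams unless it is levelled again, or left free to level itself, as it is pushed on
- spar1_tip (a point): centre of the capped end face of spar1, which goes in first; axes as its body. Let go when 60 to 90 mm in, the spar stays in the socket but its free end sags about 4 degrees; it jams unless it is levelled again, or left free to level itself, as it is pushed on
- spar2_tip (a point): centre of the capped end face of spar2, which goes in first; axes as its body. Let go when 60 to 90 mm in, the spar stays in the socket but its free end sags about 4 degrees; it jams unless it is levelled again, or left free to level itself, as it is pushed on
- tub: loose lidded round paint tub, white with a purple lid, 62 mm across, 82 mm high, 0.25 kg, standing in front of the clamp's sockets; origin at the centre of its underside
- tray: fixed grey square drip tray, 130 by 130 mm outside, rim 20 mm high, walls 4 mm, floor about 4 mm above the table; origin at the centre of its underside
- box: fixed grey control box, 130 (x) by 110 (y) by 60 mm high; origin at the middle of its underside, -x side roughly towards the robot. On top, under the red guard, the toggle stands between two rails 12 mm high, 62 mm apart inside, from x = -44 to 40 mm. The guard's hinge axis lies along the box's y at x = 34 mm, 110 mm above the table
- guard_lip (a point): underside edge of the guard's free lip, at its middle, 85 mm from the hinge; moves with the guard; axes as the guard's own. Shut, the guard is a level red channel 56 mm wide over its sides (y): a plate 3 to 5 mm thick, underside 50 mm above the box top, with side flanges reaching 13 mm below it. It can be pinched by its two sides from above near the lip; its front is open
- guard (a joint): guard angle in rad: 0 shut, grows as the lip lifts, stop at 2.0 (leaning back). Weight and a light spring (about 0.4 N at the lip) shut it from anywhere below about 1.65; lifted past that it leans back over centre and stays open until it is nudged forward again, then drops shut
- toggle_tip (a point): centre of the round end (12 mm across) of the steel toggle, which pivots 2 mm on the +x side of the box's origin, 66 mm above the table, 34 mm below its end; it moves with the toggle; axes as the toggle's own
- toggle (a joint): toggle angle in rad: about 0 (leaning to the box's -x side) is off, 0.9 (leaning to +x, at its stop) is on; moves along the box's x with about 0.6 N at its tip and stays where it is left
- tape: bystander: yellow roll of tape, 100 mm across, 25 mm high
- brush: bystander: blue paint brush lying flat, 220 mm long along its x
- clear_tub: bystander: clear open tub, 100 mm across, 75 mm high
- pot: bystander: white open pot, 80 mm across, 85 mm high
- carton: bystander: blue carton, 100 by 70 by 50 mm
- bowl: bystander: white bowl, 100 mm across, 45 mm high
- glue: bystander: white glue bottle, 56 mm across, 160 mm high
Things that resemble listed ones, but are neither listed nor needed, are in the scene too. There is more than one size of the box; the one meant has the size given above.

How it is judged:
By the outcome, as a careful person would: the job done as asked, in the order asked, and still so for the second after the job is handed in, with the robot touching nothing.
Of spar0, spar1, spar2 only 2 to 3 are there at a start; the rules pass over those that are not, and their reading is None.
At some moment in a run one of spar0, spar1, spar2, tub may be knocked a few centimetres aside while the robot is not near it.
Once in a run the grip may slacken for a moment while it holds something.
It also fails if it takes over 210 s, if anything falls off the work surface, if the arm or the gripper's body presses on something with over 40 N, if the wrist force passes 120 N, or if a joint passes its speed limit or range.

### The arm

A 7-joint arm with a two-finger parallel gripper is mounted at the origin on the work surface. World frame = base frame: x ahead of the robot, y to its left, z up, the work surface at z = 0. Lengths are in m, angles in rad, forces in N, time in s.
With the tool pointing down it reaches from about 0.425 to 0.875 m from the base axis. Payload 4.7 kg.
Tool frame: the origin (TCP) lies at the very end of the fingers, on their centre line; the grasp point (between the pads) lies 19 mm behind it (bot.grip_point_offset is the distance from the TCP to the grasp point, in m); z points along the fingers, y is the line along which they close (so a half turn about z gives the same grasp; the last joint's range is limited). The gripper opens to 87 mm and grips with 3 to 60 N. Pads are 19 mm wide; open, the fingers measure 117 mm over their backs; the gripper's body (75 mm by 190 mm) begins 51 mm behind the grasp point.
Start: joints at [1.354, 0.321, -0.07, 1.45, 0.023, 1.371, -0.057], TCP at [0.149, -0.633, 0.223] pointing down, gripper open.
Joint ranges: [-2.86, 2.86], [-0.3, 2.09], [-1.38, 1.24], [0.06, 2.45], [-1.56, 4.7], [0.09, 2.05], [-2.69, 2.69]. Speed limits (rad/s): [2.57, 2.57, 3.14, 3.14, 3.14, 3.14, 3.14].

### API

Orientations are given as a rotation vector (axis times angle).
In Python, from cell import bot gives the robot as it stands.
- The arm moves only by the tool apply_moves, never from a script. Its argument "targets" is a list of rows, each a list of 2 entries, a list of its own where there are three numbers: the shift along the world's x, y, z in mm, then the turn, a rotation vector about the world's x, y, z in degrees. In form: [[[dx, dy, dz], [ax, ay, az]], ...]. A call has 1 to 20 rows; each row is the pose to reach, as a shift and turn from the pose commanded when the call began; what a row does not reach only later rows make up. A row lasts 1/12 s, in which the tool goes at most 41.7 mm and 7.16 degrees, less where a joint would pass 70% of its speed; a pose out of reach is approached as far as the arm can. A call with a gripper value outside its range is refused whole. "fingers" is the opening in per cent of the stroke, from 0 (shut) to 100 (fully open), set as the call begins (left out, the last holds). The fingers move at their own pace and stop on an object; "grip_force" is the grip in N (left out, the last holds). Time passes only in rows, so rows that repeat a pose let the fingers close. It gives the time, the measured TCP pose, the force, the opening and the grip force at its end, in the units of the state.
- bot.state(): the state, without advancing time (a new reading comes with each control period).
- bot.read_camera(name): name is "side" or "top" or "wrist"; returns (picture, depth): 420x560x3 uint8, red, green, blue; 420x560 float32, m along the optical axis (not along the pixel's ray), 0 where there is no reading.
- bot.get_calibration(name): a dict with "K" (3x3 intrinsics, pixels), "cam_to_world" (4x4, takes a point from camera to world coordinates); the wrist camera has in their place "hand_eye" (4x4, takes a point from camera to tool coordinates, whose origin is the TCP and whose axes are the flange's). Camera axes: x right, y up, looking along -z (the intrinsics and any distortion apply to the point x, -y, -z); pixel columns grow to the right and rows downward; lengths in m; the calibration is good to about 2 mm. A picture is of the moment at which its call begins: read the wrist's pose just before it. get_calibration takes no time and is no camera call.
- bot.finish_job(): hands the job in; it is judged then, once.
The state is a dict: "time_s": time; "q": joint angles; "joint_vel": joint speeds; "joint_torque": joint torques, N m; "ee_pos": TCP position; "ee_rot": TCP orientation; "ft_force": force on the tool from outside, world axes, zero at the start; "wrist_torque": the same for the moment, N m; "finger_gap": opening from 0.0 (shut) to 1.0 (fully open); "grip_force": force on a finger pad.
Only numpy, scipy, OpenCV 4.12 (cv2) and the standard library are available. Lean on these libraries where they do the work, as an engineer would, in place of code of your own. Each camera call takes 0.05 s, during which the arm holds its last target. There are 200 camera calls.

## Working session

There is one attempt and no reset: what is moved stays moved. The work goes in short steps, Python scripts to look and compute and a tool call to move; the robot and the scene stay as the last step left them, time stands still between calls to the robot, and variables do not carry over. Pictures are saved under pics/ and viewed, at most 14 in all, crops included, and the job is handed in when it is done.

Besides the shell and the picture viewer there is one more tool, called after "Request:" as a command line: name --argument value ..., lists and objects as JSON in quotes. apply_moves: Moves the arm, as the interface text tells. Its arguments: {"type":"object","properties":{"targets":{"type":"array"},"fingers":{"type":"number"},"grip_force":{"type":"number"}},"required":["targets"]}

```bash
mkdir -p pics; ls
cat > h.py <<'E'
import numpy as np, cv2
from cell import bot
from scipy.spatial.transform import Rotation as R
def look(name):
    st=bot.state(); c=bot.get_calibration(name); p,d=bot.read_camera(name)
    if name=='wrist':
        T=np.eye(4); T[:3,:3]=R.from_rotvec(st['ee_rot']).as_matrix(); T[:3,3]=st['ee_pos']; M=T@c['hand_eye']
    else: M=np.array(c['cam_to_world'])
    return p,d,np.array(c['K']),M,c
def cloud(d,K,M):
    v,u=np.mgrid[:d.shape[0],:d.shape[1]]
    x=(u-K[0,2])/K[0,0]*d; y=(v-K[1,2])/K[1,1]*d
    P=np.stack([x,-y,-d],-1)@M[:3,:3].T+M[:3,3]
    P[d==0]=np.nan; return P
def save(p,n,s=1.4): cv2.imwrite(n,cv2.resize(p[:,:,::-1],None,fx=s,fy=s,interpolation=cv2.INTER_CUBIC))
E
python3 - <<'E'
from h import *
for n in ['top','side']:
    p,d,K,M,c=look(n); save(p,f'pics/{n}0.png'); np.savez(f'{n}0.npz',p=p,d=d,K=K,M=M); print(n,c,(d==0).mean())
s=bot.state(); print(s, bot.grip_point_offset)
E
```

```text
pics
top {'K': array([[524.46136182,   0.        , 274.38903085],
       [  0.        , 524.46136182, 219.64318524],
       [  0.        ,   0.        ,   1.        ]]), 'cam_to_world': array([[-0.0152957 ,  0.99628139, -0.08479047,  0.36541619],
       [-0.99985294, -0.01458241,  0.00902534, -0.04007788],
       [ 0.00775533,  0.08491605,  0.99635793,  1.87748924],
       [ 0.        ,  0.        ,  0.        ,  1.        ]])} 0.004111394557823129
side {'K': array([[501.38161381,   0.        , 280.74121961],
       [  0.        , 501.38161381, 214.09819538],
       [  0.        ,   0.        ,   1.        ]]), 'cam_to_world': array([[-0.8162632 ,  0.43415508, -0.38108235, -0.07351834],
       [-0.5776783 , -0.61514401,  0.53654974,  0.79585714],
       [-0.00147472,  0.65810881,  0.75292139,  1.29260228],
       [ 0.        ,  0.        ,  0.        ,  1.        ]])} 0.00838860544217687
{'time_s': 0.1, 'q': array([ 1.35408581,  0.32173948, -0.07007195,  1.45157434,  0.02258725,
        1.37083743, -0.05690699]), 'joint_vel': array([-1.10793099e-03, -3.05537724e-03,  4.80801850e-05, -2.84246104e-03,
        4.28433662e-04, -7.35810665e-04,  1.80878847e-03]), 'joint_torque': array([-8.88548529e-04, -4.92572844e+01, -4.06174343e-01, -3.13396990e+01,
       -6.41976041e-02,  3.95267573e-02,  6.97266364e-05]), 'ee_pos': array([ 0.14852769, -0.63226874,  0.22156619]), 'ee_rot': array([-3.11895781e+00, -3.61561198e-01,  4.57679375e-04]), 'ft_force': array([ 0.56913796, -0.33179967, -0.48827224]), 'wrist_torque': array([0.01466055, 0.02000526, 0.03321106]), 'grip_force': 0.0, 'finger_gap': 0.9976626231870129} 0.0187
```

View pics/top0.png

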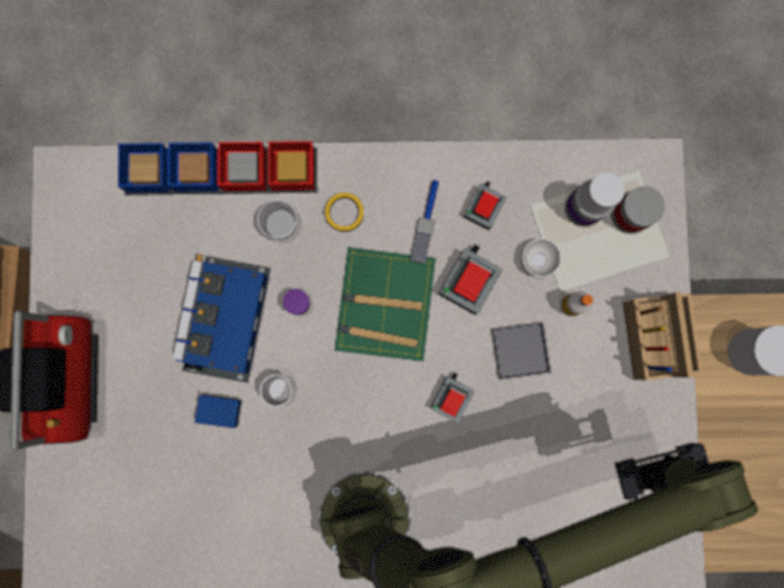

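View pics/side0.png

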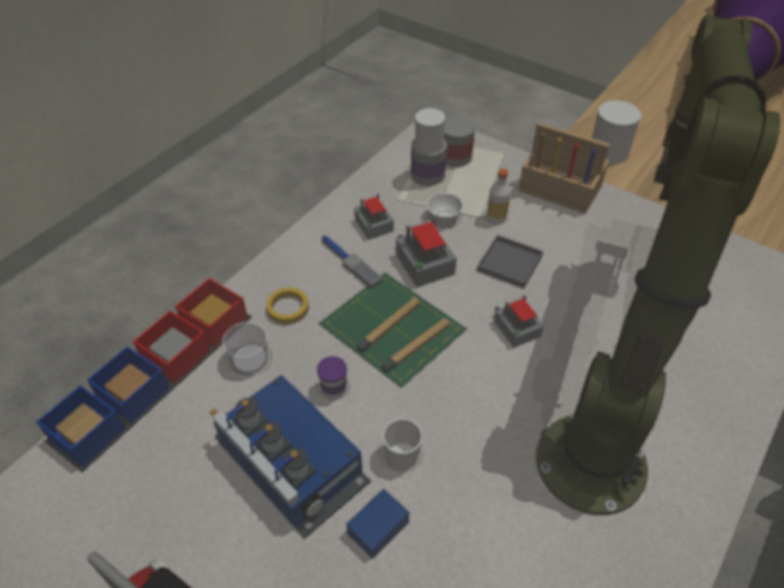

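The top picture shows two spars on the mat (about px 380,300 and 380,338, caps on the left). The tub is at (296,301), the tray at (521,350), the big box at (472,280) and the clamp at (225,318) with its face to the right. Next I'll measure them.

```bash
cat > meas.py <<'E'
from h import *
def rect(P,m,zlo,zhi,roi):
    # minAreaRect of world points in metric raster
    q=P[m&(P[...,2]>zlo)&(P[...,2]<zhi)&(P[...,0]>roi[0])&(P[...,0]<roi[1])&(P[...,1]>roi[2])&(P[...,1]<roi[3])]
    return q
def desc(q,name):
    r=cv2.minAreaRect((q[:,:2]*1000).astype(np.float32)); 
    print(name,len(q),'c',np.round(r[0],1),'size',np.round(r[1],1),'ang',round(r[2],2),'mean',np.round(q.mean(0)*1000,1),'z5/50/95',np.round(np.percentile(q[:,2],[5,50,95])*1000,1))
E
python3 - <<'E'
from meas import *
f=np.load('top0.npz'); p,d,K,M=[f[k] for k in 'pdKM']; P=cloud(d,K,M)
hsv=cv2.cvtColor(p,cv2.COLOR_RGB2HSV); H,S,V=[hsv[...,i].astype(int) for i in range(3)]
def at(u,v): print((u,v),np.round(P[int(v/1.4),int(u/1.4)]*1000), hsv[int(v/1.4),int(u/1.4)])
for uv in [(296,301),(521,350),(472,280),(390,303),(390,338),(235,318),(348,298),(345,330),(410,260),(160,500),(452,402),(486,205)]: at(*uv)
T=np.ones_like(H,bool)
m=(H>100)&(H<125)&(S>100)
desc(rect(P,m,.075,.105,(.25,.65,.2,.6)),'clamp top')
m=(H>125)&(H<165)&(S>60); 
desc(rect(P,m,.06,.1,(.3,.6,.1,.4)),'tub')
m=(H>55)&(H<90)&(S>80); desc(rect(P,m,-.02,.03,(.2,.7,-.3,.2)),'mat')
m=(H>5)&(H<25)&(S>60); q=rect(P,m,.0,.05,(.2,.7,-.3,.2))
lab,n=None,0
mm=(m&(P[...,0]>.2)&(P[...,0]<.7)&(P[...,1]>-.3)&(P[...,1]<.2)&(P[...,2]<.06)).astype(np.uint8)
n,lab,stt,c=cv2.connectedComponentsWithStats(mm)
for i in range(1,n):
    if stt[i,4]>60: desc(P[lab==i],'spar%d %s'%(i,c[i]*1.4))
m=((H<8)|(H>172))&(S>120)
mm=(m&(P[...,0]>.2)&(P[...,0]<.75)&(P[...,1]>-.45)&(P[...,1]<0.1)).astype(np.uint8)
n,lab,stt,c=cv2.connectedComponentsWithStats(mm)
for i in range(1,n):
    if stt[i,4]>60: desc(P[lab==i],'red%d %s'%(i,c[i]*1.4))
q=rect(P,T,.012,.03,(.3,.56,-.45,-.2)); desc(q,'trayrim')
q=rect(P,T,.045,.07,(.42,.65,-.32,-.1)); desc(q,'boxtop')
E
```

```text
(296, 301) [537. 161.  83.] [139 128 131]
(521, 350) [ 411. -405.    2.] [128   9 110]
(472, 280) [ 579. -269.  116.] [  1 198 189]
(390, 303) [537. -70.  14.] [ 18 116 171]
(390, 338) [447. -68.  24.] [ 17 116 167]
(235, 318) [497. 308. 104.] [108 193 115]
(348, 298) [552.  36.  24.] [110  20  78]
(345, 330) [471.  45.  15.] [110  20  77]
(410, 260) [ 651. -123.   -7.] [52 68 83]
(160, 500) [ 50. 513.  -3.] [  8  22 174]
(452, 402) [ 286. -215.   76.] [  1 200 185]
(486, 205) [ 773. -314.   79.] [  1 214 186]
clamp top 2491 c [497.7 335.6] size [151.3 257.6] ang 78.53 mean [496.8 322.5  91.5] z5/50/95 [83.9 91.6 99.2]
tub 267 c [537.1 160.9] size [62.7 58.3] ang 44.17 mean [536.8 160.8  83.3] z5/50/95 [74.8 83.1 92. ]
mat 3226 c [535.9 -58.8] size [222.1 262.8] ang 81.85 mean [542.3 -59.8   3.8] z5/50/95 [-4.2  3.9 11.6]
spar1 [386.81679389 301.66793893] 262 c [538.6 -64.4] size [169.3  19.8] ang 81.45 mean [538.1 -63.9  21.2] z5/50/95 [ 9.4 21.8 30.3]
spar2 [382.7954023  336.37011494] 261 c [451.4 -51.9] size [172.8  19.7] ang 77.54 mean [450.2 -52.4  20.9] z5/50/95 [11.2 21.2 29.8]
red2 [471.09045455 281.21545455] 440 c [ 579.3 -271.2] size [62.5 89.2] ang 59.38 mean [ 577.  -268.2  107.7] z5/50/95 [ 64.1 111.5 119.3]
red3 [451.72647059 402.12254902] 204 c [ 284.1 -218.5] size [39.3 54.9] ang 62.11 mean [ 285.  -217.4   77.6] z5/50/95 [50.3 79.6 87. ]
trayrim 239 c [ 434. -327.] size [247.6 249.1] ang 88.96 mean [ 417.2 -349.    17.9] z5/50/95 [12.3 17.2 27.6]
boxtop 506 c [ 586.4 -274.4] size [109.5 132.9] ang 59.5 mean [ 574.8 -261.    61. ] z5/50/95 [53.  61.4 68.3]
```

Run:
```python
import numpy as np,cv2
p=np.load('top0.npz')['p']; s=np.load('side0.npz')['p']
a=cv2.resize(p[165:265,115:400][:,:,::-1],None,fx=2.7,fy=2.7,interpolation=cv2.INTER_CUBIC)
b=cv2.resize(s[150:300,220:400][:,:,::-1],None,fx=1.9,fy=1.9,interpolation=cv2.INTER_CUBIC)
b=np.pad(b,((0,0),(0,a.shape[1]-b.shape[1]),(0,0)))
cv2.imwrite('pics/crop0.png',np.vstack([a,b]))
```

```text
(no output)
```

View pics/crop0.png

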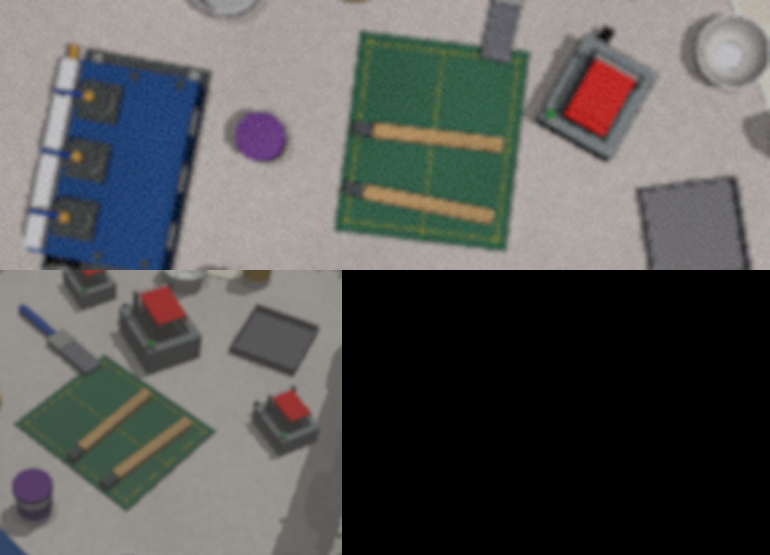

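Request:
apply_moves --targets '[[[0,0,80],[0,0,0]],[[0,0,120],[0,0,0]],[[351,302,178],[0,0,66]],[[351,302,178],[0,0,66]],[[351,302,178],[0,0,66]],[[351,302,178],[0,0,66]],[[351,302,178],[0,0,66]],[[351,302,178],[0,0,66]],[[351,302,178],[0,0,66]],[[351,302,178],[0,0,66]],[[351,302,178],[0,0,66]],[[351,302,178],[0,0,66]],[[351,302,178],[0,0,66]],[[351,302,178],[0,0,66]],[[351,302,178],[0,0,66]],[[351,302,178],[0,0,66]],[[351,302,178],[0,0,66]]]'

```text
time_s: 1.52
ee_pos: [0.4986, -0.3321, 0.3999]
ee_rot: [-2.422, -2.0, 0.002]
ft_force: [-0.7, -0.2, 0.4]
finger_gap: 0.999
grip_force: 0.0
```

Run:
```python
from h import *
p,d,K,M,c=look('wrist'); save(p,'pics/w0.png'); np.savez('w0.npz',p=p,d=d,K=K,M=M); print(c,M[:3,3]); s=bot.state(); print(s['time_s'],s['ee_pos'],s['ee_rot'],s['q'])
print(np.percentile(d,[0,5,50,95]))
```

```text
{'K': array([[302.03168307,   0.        , 278.77033191],
       [  0.        , 302.03168307, 210.33186041],
       [  0.        ,   0.        ,   1.        ]]), 'hand_eye': array([[-1.75182043e-04,  9.63176125e-01,  2.68871199e-01,
         7.32672565e-02],
       [ 9.99999263e-01, -1.54380004e-04,  1.20458067e-03,
         3.62391949e-04],
       [ 1.20173168e-03,  2.68871212e-01, -9.63175388e-01,
        -1.62447806e-01],
       [ 0.00000000e+00,  0.00000000e+00,  0.00000000e+00,
         1.00000000e+00]])} [ 0.51303051 -0.26015569  0.56226025]
1.5667 [ 0.49825253 -0.33250053  0.39990875] [-2.42263387e+00 -1.99886769e+00  2.14164175e-03] [ 0.91230848  0.22116914 -0.46133794  1.24698718  0.09951886  1.69658699
  0.28202641]
[0.         0.05726038 0.50130904 0.63801905]
```

View pics/w0.png

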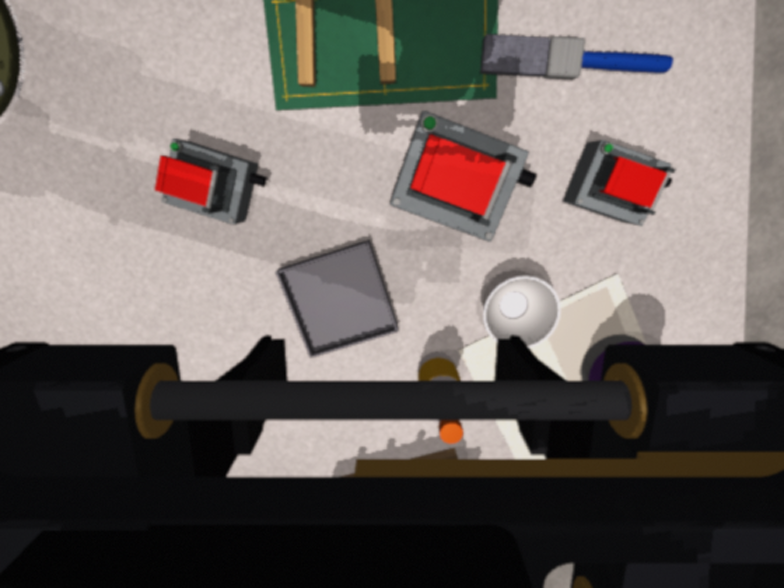

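The wrist picture shows the tray (corners about (280,270), (371,238), (397,327), (313,354)). It also shows the large box (top corners about (425,112), (527,150), (492,240), (392,203)), with its guard hinge side to the upper right.

```bash
cat >> h.py <<'E'
def ray(uv,K,M,z,s=1.4):
    uv=np.atleast_2d(uv)/s
    r=np.stack([(uv[:,0]-K[0,2])/K[0,0],-(uv[:,1]-K[1,2])/K[1,1],-np.ones(len(uv))],-1)@M[:3,:3].T
    return M[:3,3]+r*((z-M[2,3])/r[:,2])[:,None]
def blob(m,min=60):
    n,lab,st,c=cv2.connectedComponentsWithStats(m.astype(np.uint8)); return [(lab==i) for i in range(1,n) if st[i,4]>min]
def mrect(m,K,M,z):
    v,u=np.nonzero(m); q=ray(np.stack([u,v],-1),K,M,z,1.)[:,:2]*1000
    r=cv2.minAreaRect(q.astype(np.float32)); return np.round(r[0],1),np.round(r[1],1),round(r[2],2),np.round(q.mean(0),1)
E
python3 - <<'E'
from h import *
f=np.load('w0.npz'); p,d,K,M=[f[k] for k in 'pdKM']; P=cloud(d,K,M)
def quad(c,z):
    q=ray(np.array(c,float),K,M,z)[:,:2]*1000; e=np.roll(q,-1,0)-q
    print(np.round(q.mean(0),1),np.round(np.hypot(*e.T),1),np.round(np.degrees(np.arctan2(e[:,1],e[:,0])),1))
quad([(280,270),(371,238),(397,327),(313,354)],.02)
quad([(425,112),(527,150),(492,240),(392,203)],.06)
hsv=cv2.cvtColor(p,cv2.COLOR_RGB2HSV); H,S,V=[hsv[...,i].astype(int) for i in range(3)]
for b in blob(((H<8)|(H>172))&(S>150)&(V>100),300): print(mrect(b,K,M,.114),b.sum(),np.nanmedian(P[b],0))
def at(u,v): print((u,v),np.round(P[int(v/1.4),int(u/1.4)]*1000))
for uv in [(338,296),(433,116),(503,235),(470,175),(250,110)]: at(*uv)
E
```

```text
[ 416.1 -401.9] [127.  125.9 123.  124.8] [   8.4  -85.3 -172.    96.6]
[ 588.7 -276.5] [122.2 106.6 126.6 104.5] [ -29.8 -118.8  149.2   58.8]
(array([ 578.4, -271.5]), array([57.3, 82.4]), 59.19, array([ 578.3, -271.1])) 2386 [ 0.57876079 -0.27105901  0.11195744]
(array([ 302.5, -223.5]), array([37.3, 52.7]), 61.49, array([ 302.6, -223.4])) 979 [ 0.28632194 -0.22056033  0.07977561]
(array([ 755.7, -312.8]), array([38.3, 53.9]), 62.13, array([ 755.7, -312.5])) 1025 [ 0.77489721 -0.31648032  0.07926713]
(338, 296) [ 411. -401.    5.]
(433, 116) [ 570. -205.   59.]
(503, 235) [ 644. -360.   -0.]
(470, 175) [ 591. -274.  113.]
(250, 110) [ 356. -149.   -0.]
```

Request:
apply_moves --targets '[[[60,355,0],[0,0,0]],[[60,355,0],[0,0,0]],[[60,355,0],[0,0,0]],[[60,355,0],[0,0,0]],[[60,355,0],[0,0,0]],[[60,355,0],[0,0,0]],[[60,355,0],[0,0,0]],[[60,355,0],[0,0,0]],[[60,355,0],[0,0,0]],[[60,355,0],[0,0,0]],[[60,355,0],[0,0,0]],[[60,355,0],[0,0,0]]]'

```text
time_s: 2.57
ee_pos: [0.5596, 0.0216, 0.4002]
ee_rot: [2.423, 1.998, -0.002]
ft_force: [0.3, -0.9, 0.2]
finger_gap: 1.001
grip_force: 0.0
```

Run:
```python
from h import *
p,d,K,M,c=look('wrist'); save(p,'pics/w1.png'); np.savez('w1.npz',p=p,d=d,K=K,M=M); s=bot.state(); print(s['time_s'],s['ee_pos'],s['ee_rot'],s['q'])
```

```text
2.6167 [0.55966062 0.02111408 0.40022773] [ 2.42429082e+00  1.99707749e+00 -2.05546490e-03] [ 0.53020547  0.1564169  -0.71082272  1.33717496  0.10371319  1.68567668
 -0.35535424]
```

View pics/w1.png

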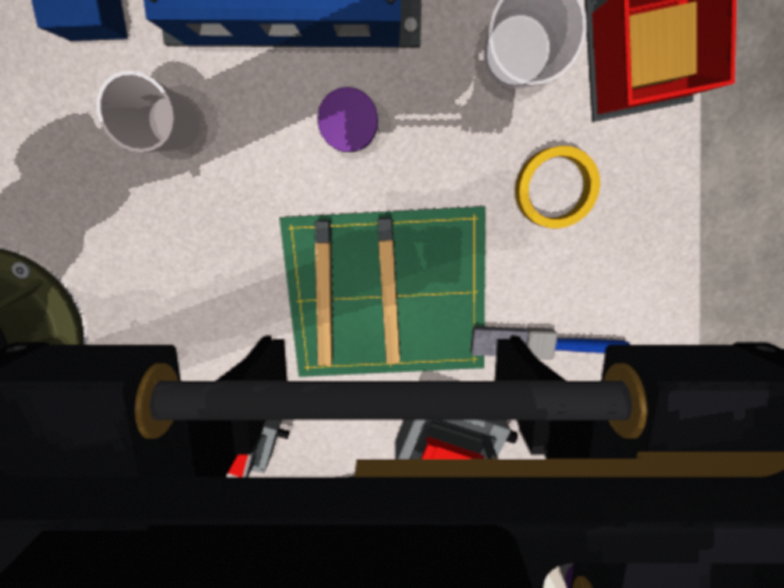

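Picture w1 shows three bright funnel mouths at (210,30), (278,30) and (352,30), the tub lid at (348,119), the spars at (323,292) and (389,290), and the mat.

```bash
cat > m1.py <<'E'
from h import *
import sys
def spars(p,K,M):
    hsv=cv2.cvtColor(p,cv2.COLOR_RGB2HSV); H,S,V=[hsv[...,i].astype(int) for i in range(3)]
    out=[]
    g=cv2.morphologyEx(((H>45)&(H<95)&(S>70)).astype(np.uint8),cv2.MORPH_CLOSE,np.ones((25,25)))
    for b in blob((H>5)&(H<22)&(S>70)&(V>90)&(g>0)&(np.arange(420)[:,None]<285),300): print('wood',mrect(b,K,M,.021),b.sum())
def tub(p,K,M):
    hsv=cv2.cvtColor(p,cv2.COLOR_RGB2HSV); H,S,V=[hsv[...,i].astype(int) for i in range(3)]
    for b in blob((H>130)&(H<160)&(S>100),300): print('tub',mrect(b,K,M,.082),b.sum())
E
python3 - <<'E'
from m1 import *
f=np.load('w1.npz'); p,d,K,M=[f[k] for k in 'pdKM']; P=cloud(d,K,M)
spars(p,K,M); tub(p,K,M)
hsv=cv2.cvtColor(p,cv2.COLOR_RGB2HSV); H,S,V=[hsv[...,i].astype(int) for i in range(3)]
m=(S<60)&(V>60); m[34:]=0; m[:14]=0; m[:,:125]=0; m[:,275:]=0
for b in blob(m,15): v,u=np.nonzero(b); print('mouth',mrect(b,K,M,.06),b.sum(),u.min(),u.max(),v.min(),v.max(),np.round(np.nanmedian(P[b],0)*1000))
# face plane from depth
q=P[:40].reshape(-1,3); q=q[(q[:,2]>.02)&(q[:,2]<.08)&(q[:,0]>.38)&(q[:,0]<.62)&(q[:,1]>.15)]
print(len(q),np.polyfit(q[:,0]-.5,q[:,1],1),np.std(q[:,1]-np.polyval(np.polyfit(q[:,0],q[:,1],1),q[:,0])))
# mat-edge; clamp from top cam
E
```

```text
wood (array([540.4, -67.7]), array([172.3,  18.4]), 82.32, array([540.9, -63.5])) 850
wood (array([453.1, -53.6]), array([170.9,  18.6]), 77.69, array([453.7, -50.8])) 876
tub (array([540.1, 158.5]), array([60.6, 61.1]), 79.0, array([539.6, 159.1])) 1496
mouth (array([419.6, 274.3]), array([10.4, 32.6]), 78.99, array([418.5, 274.2])) 174 142 164 17 25 [414. 279.  45.]
mouth (array([490.5, 260.5]), array([10.4, 32.6]), 78.99, array([490.5, 260.2])) 183 191 213 17 25 [489. 265.  45.]
mouth (array([563.4, 245.7]), array([ 6.5, 28. ]), 78.99, array([562.1, 245.2])) 87 243 262 19 24 [562. 250.  45.]
mouth (array([463.2, 253.2]), array([  6.6, 179.7]), 78.99, array([442.4, 254.6])) 198 125 246 28 33 [419. 274.   2.]
2029 [-0.20142126  0.25934027] 0.002304760339150908
```

Request:
apply_moves --targets '[[[-21,139,-80],[0,0,0]],[[-21,139,-80],[0,0,0]],[[-21,139,-80],[0,0,0]],[[-21,139,-80],[0,0,0]],[[-21,139,-80],[0,0,0]],[[-21,139,-250],[0,0,0]],[[-21,139,-250],[0,0,0]],[[-21,139,-250],[0,0,0]],[[-21,139,-250],[0,0,0]],[[-21,139,-300],[0,0,0]],[[-21,139,-330],[0,0,0]],[[-21,139,-364],[0,0,0]],[[-21,139,-364],[0,0,0]],[[-21,139,-364],[0,0,0]]]'

```text
time_s: 3.78
ee_pos: [0.5379, 0.1608, 0.0354]
ee_rot: [-2.422, -1.999, 0.006]
ft_force: [-0.8, 0.2, 0.5]
finger_gap: 1.003
grip_force: 0.0
```

Request:
apply_moves --targets '[[[0,0,0],[0,0,0]],[[0,0,0],[0,0,0]],[[0,0,0],[0,0,0]],[[0,0,0],[0,0,0]],[[0,0,0],[0,0,0]],[[0,0,0],[0,0,0]]]' --fingers 50 --grip_force 25

```text
time_s: 4.28
ee_pos: [0.5398, 0.1633, 0.038]
ee_rot: [2.419, 2.002, 0.003]
ft_force: [0.0, -0.7, 6.4]
finger_gap: 0.706
grip_force: 25.0
```

Request:
apply_moves --targets '[[[0,0,40],[0,0,0]],[[0,0,80],[0,0,0]],[[0,0,120],[0,0,0]],[[-10,-30,150],[0,0,0]],[[-126,-562,180],[0,0,0]],[[-126,-562,180],[0,0,0]],[[-126,-562,180],[0,0,0]],[[-126,-562,180],[0,0,0]],[[-126,-562,180],[0,0,0]],[[-126,-562,180],[0,0,0]],[[-126,-562,180],[0,0,0]],[[-126,-562,180],[0,0,0]],[[-126,-562,180],[0,0,0]],[[-126,-562,180],[0,0,0]],[[-126,-562,180],[0,0,0]],[[-126,-562,180],[0,0,0]],[[-126,-562,180],[0,0,0]],[[-126,-562,180],[0,0,0]],[[-126,-562,180],[0,0,0]],[[-126,-562,180],[0,0,0]]]'

```text
time_s: 5.95
ee_pos: [0.4123, -0.3983, 0.2157]
ee_rot: [-2.42, -2.001, -0.001]
ft_force: [0.3, 0.4, -2.1]
finger_gap: 0.706
grip_force: 25.0
```

Run:
```python
from m1 import *
p,d,K,M,c=look('top'); np.savez('top1.npz',p=p,d=d,K=K,M=M)
p2,d2,K2,M2,c=look('wrist'); np.savez('w2.npz',p=p2,d=d2,K=K2,M=M2)
cv2.imwrite('pics/t1.png',np.vstack([cv2.resize(p[80:300,240:480][:,:,::-1],(393,360)) ,cv2.resize(p2[:,:,::-1],(393,240))]))
s=bot.state(); print(s['time_s'],s['ee_pos'],s['finger_gap'],s['ft_force'])
```

```text
6.05 [ 0.41336498 -0.3969424   0.21620649] 0.7089297497544575 [ 0.11033826  0.26071505 -1.16186389]
```

View pics/t1.png

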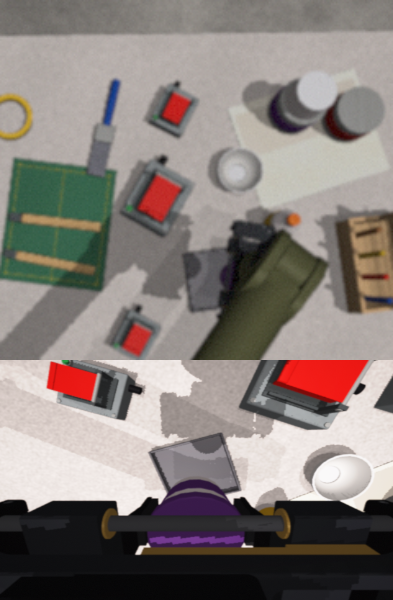

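The tub is held upright over the tray, so I'll lower it.

Request:
apply_moves --targets '[[[0,0,-40],[0,0,0]],[[0,0,-80],[0,0,0]],[[0,0,-115],[0,0,0]],[[0,0,-145],[0,0,0]],[[0,0,-160],[0,0,0]],[[0,0,-170],[0,0,0]],[[0,0,-174],[0,0,0]],[[0,0,-174],[0,0,0]],[[0,0,-174],[0,0,0]]]'

```text
time_s: 6.8
ee_pos: [0.414, -0.3988, 0.0439]
ee_rot: [2.417, 2.003, 0.001]
ft_force: [0.7, 0.2, -1.0]
finger_gap: 0.712
grip_force: 25.0
```

Request:
apply_moves --targets '[[[0,0,0],[0,0,0]],[[0,0,0],[0,0,0]],[[0,0,0],[0,0,0]],[[0,0,0],[0,0,0]],[[0,0,0],[0,0,0]]]' --fingers 100

```text
time_s: 7.22
ee_pos: [0.4129, -0.3991, 0.043]
ee_rot: [2.42, 2.002, 0.0]
ft_force: [0.3, -0.1, 0.2]
finger_gap: 0.969
grip_force: 0.0
```

Request:
apply_moves --targets '[[[0,0,40],[0,0,0]],[[0,0,80],[0,0,0]],[[0,0,120],[0,0,0]],[[0,0,160],[0,0,0]],[[0,0,200],[0,0,0]],[[0,0,240],[0,0,0]],[[80,200,330],[0,0,0]],[[80,200,330],[0,0,0]],[[80,200,330],[0,0,0]],[[100,300,350],[0,0,0]],[[100,300,350],[0,0,0]],[[100,300,350],[0,0,0]],[[130,424,350],[0,0,0]],[[130,424,350],[0,0,0]],[[130,424,350],[0,0,0]],[[130,424,350],[0,0,0]],[[130,424,350],[0,0,0]],[[130,424,350],[0,0,0]]]'

```text
time_s: 8.72
ee_pos: [0.5429, 0.0357, 0.394]
ee_rot: [-2.405, -2.018, -0.009]
ft_force: [-0.7, 0.7, -0.6]
finger_gap: 1.002
grip_force: 0.0
```

Run:
```python
from m1 import *
p,d,K,M,c=look('wrist'); np.savez('w3.npz',p=p,d=d,K=K,M=M); save(p,'pics/w3.png',1.); s=bot.state(); print(s['time_s'],s['ee_pos'],s['ee_rot'])
spars(p,K,M)
p,d,K,M,c=look('top'); tub(p,K,M); P=cloud(d,K,M); hsv=cv2.cvtColor(p,cv2.COLOR_RGB2HSV)
m=(hsv[...,0]>125)&(hsv[...,0]<165)&(hsv[...,1]>60)&(abs(P[...,0]-.414)<.08)&(abs(P[...,1]+.402)<.08); print(m.sum(),np.nanmedian(P[m],0))
```

```text
8.7667 [0.54278065 0.0318371  0.39343691] [-2.40895818 -2.01525011 -0.00451804]
wood (array([540.4, -67.5]), array([172.1,  18.2]), 82.34, array([540.8, -64.2])) 848
wood (array([453.4, -54. ]), array([172.1,  17.3]), 77.81, array([453.8, -50.6])) 865
307 [ 0.4119254  -0.39883968  0.08572699]
```

View pics/w3.png

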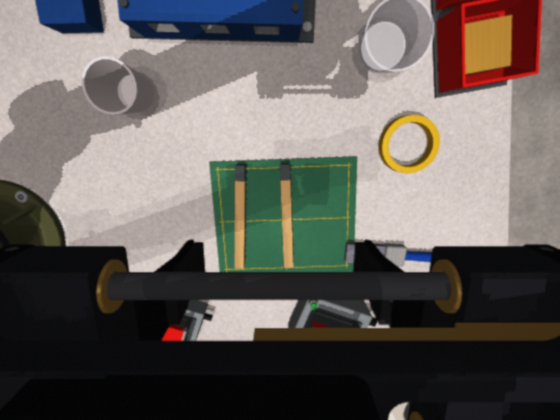

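Measured positions: the tub stands in the tray at (412,-399) with its lid at 86 mm, and the spars haven't moved. I'll grasp spar A at its middle.

Request:
apply_moves --targets '[[[-1,-80,-80],[0,0,3]],[[-1,-80,-80],[0,0,3]],[[-1,-80,-80],[0,0,3]],[[-1,-80,-200],[0,0,3]],[[-1,-80,-200],[0,0,3]],[[-1,-80,-200],[0,0,3]],[[-1,-80,-320],[0,0,3]],[[-1,-80,-320],[0,0,3]],[[-1,-80,-320],[0,0,3]],[[-1,-80,-355],[0,0,3]],[[-1,-80,-375],[0,0,3]],[[-1,-80,-385],[0,0,3]],[[-1,-80,-385],[0,0,3]],[[-1,-80,-385],[0,0,3]]]' --fingers 60

```text
time_s: 9.98
ee_pos: [0.5419, -0.0563, 0.0078]
ee_rot: [2.369, 2.063, -0.0]
ft_force: [-0.2, -0.0, -0.2]
finger_gap: 0.597
grip_force: 0.0
```

Request:
apply_moves --targets '[[[0,0,0],[0,0,0]],[[0,0,0],[0,0,0]],[[0,0,0],[0,0,0]],[[0,0,0],[0,0,0]],[[0,0,0],[0,0,0]],[[0,0,0],[0,0,0]]]' --fingers 10 --grip_force 30

```text
time_s: 10.48
ee_pos: [0.5418, -0.0548, 0.0079]
ee_rot: [2.367, 2.065, 0.0]
ft_force: [-0.2, -1.0, -0.3]
finger_gap: 0.232
grip_force: 0.0
```

Request:
apply_moves --targets '[[[0,0,0],[0,0,0]],[[0,0,0],[0,0,0]],[[0,0,0],[0,0,0]]]'

```text
time_s: 10.73
ee_pos: [0.5418, -0.0548, 0.0078]
ee_rot: [2.367, 2.066, 0.0]
ft_force: [-0.9, 0.6, 1.3]
finger_gap: 0.203
grip_force: 30.0
```

Request:
apply_moves --targets '[[[0,0,40],[0,0,0]],[[0,0,80],[0,0,0]],[[0,0,120],[0,0,0]],[[-4,40,162],[0,0,-3.6]],[[-4,80,162],[0,0,-3.6]],[[-4,115,162],[0,0,-3.6]],[[-4,150,162],[0,0,-3.6]],[[-4,167,162],[0,0,-3.6]],[[-4,167,162],[0,0,-3.6]],[[-4,167,162],[0,0,-3.6]],[[-4,167,162],[0,0,-3.6]]]'

```text
time_s: 11.65
ee_pos: [0.5376, 0.1108, 0.1691]
ee_rot: [2.432, 1.989, -0.002]
ft_force: [0.1, -0.6, -0.2]
finger_gap: 0.204
grip_force: 30.0
```

Run:
```python
from m1 import *
p,d,K,M,c=look('wrist'); np.savez('w4.npz',p=p,d=d,K=K,M=M); save(p,'pics/w4.png'); s=bot.state(); print(s['time_s'],s['ee_pos'],s['ee_rot'],s['finger_gap'],s['q'])
```

```text
11.7 [0.53779103 0.11026386 0.16913391] [ 2.43276094e+00  1.98713779e+00 -1.76390449e-03] 0.2049591663471394 [ 0.43392534  0.2121796  -0.76668172  1.75303559  0.15595552  1.23932409
 -0.57365292]
```

View pics/w4.png

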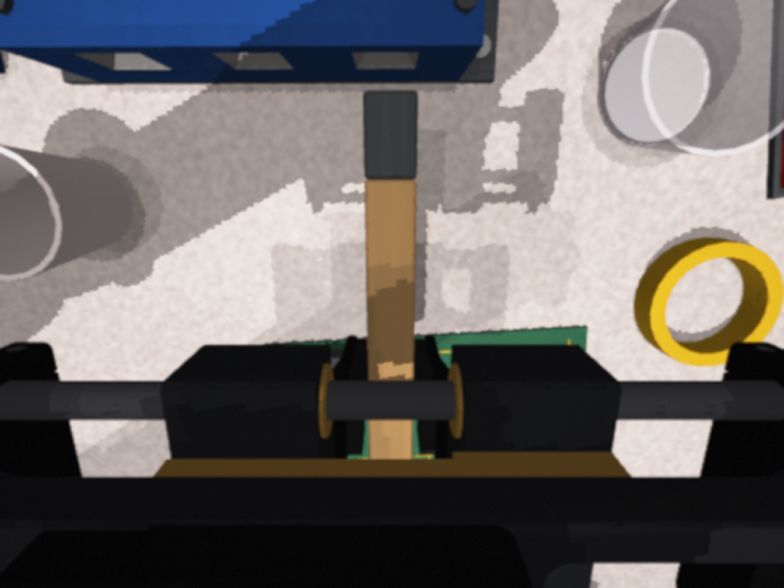

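Picture w4 shows the spar held straight, its cap end at (390,93). Mouth 2 is at about (386,61) and mouth 1 at about (254,61).

Run:
```python
from m1 import *
f=np.load('w4.npz'); p,d,K,M=[f[k] for k in 'pdKM']; P=cloud(d,K,M)
q=P[:60].reshape(-1,3); q=q[(q[:,2]>.015)&(q[:,2]<.08)&(q[:,0]>.38)&(q[:,0]<.62)&(q[:,1]>.22)&(q[:,1]<.3)]
c=np.polyfit(q[:,0]-.5,q[:,1],1); r=q[:,1]-np.polyval(c,q[:,0]-.5); k=abs(r)<.004; c=np.polyfit(q[k,0]-.5,q[k,1],1); print(len(q),c,np.degrees(np.arctan(c[0])),r.std())
# back side edge & mouths: bright in top rows
hsv=cv2.cvtColor(p,cv2.COLOR_RGB2HSV); H,S,V=[hsv[...,i].astype(int) for i in range(3)]
m=(S<90)&~((H>100)&(H<125)&(S>110)); m[52:]=0; m[:34]=0; m[:,340:]=0
n=np.array([-np.sin(np.arctan(c[0])),np.cos(np.arctan(c[0])),0]); p0=np.array([.5,c[1],0])
for b in blob(m,60):
    v,u=np.nonzero(b); 
    uv=np.stack([u,v],-1); r=np.stack([(u-K[0,2])/K[0,0],-(v-K[1,2])/K[1,1],-np.ones(len(u))],-1)@M[:3,:3].T
    X=M[:3,3]+r*(((p0-M[:3,3])@n)/(r@n))[:,None]
    t=np.array([n[1],-n[0],0]); s=(X-p0)@t
    lo,hi=s.min(),s.max(); cx=(p0+t*(lo+hi)/2)*1000
    print('mouth px',u.min()*1.4,u.max()*1.4,v.min()*1.4,v.max()*1.4,'w',round((hi-lo)*1000,1),'z',np.round([X[:,2].min()*1000,X[:,2].max()*1000]),'c',np.round(cx,1))
# spar in hand
print('tip',ray([(390.5,92.5)],K,M,.182)*1000,'tail',ray([(391,330)],K,M,.182)*1000, np.round(P[int(130/1.4),int(390/1.4)]*1000),np.round(P[int(300/1.4),int(390/1.4)]*1000))
for a in [(365,93),(416,93),(366,178),(415,178)]: print(ray([a],K,M,.182)*1000)
```

```text
5436 [-0.20073772  0.25895268] -11.350569092698835 0.001925024040468082
mouth px 0.0 68.6 49.0 71.39999999999999 w 44.6 z [35. 84.] c [345.4 290.    0. ]
mouth px 77.0 170.79999999999998 51.8 70.0 w 38.1 z [38. 78.] c [413.9 276.2   0. ]
mouth px 214.2 291.2 51.8 68.6 w 37.1 z [40. 78.] c [488.2 261.3   0. ]
mouth px 351.4 417.2 51.8 68.6 w 36.6 z [40. 77.] c [562.  246.5   0. ]
tip [[557.61797221 208.26137164 182.        ]] tail [[541.57652186 128.06214629 182.        ]] [555. 198. 181.] [543. 140. 183.]
[[549.49425564 209.75800027 182.        ]]
[[565.68135697 206.47431835 182.        ]]
[[544.13899461 183.7612818  182.        ]]
[[560.50613092 180.44610367 182.        ]]
```

Request:
apply_moves --targets '[[[-3,0.6,-40],[0,0,0]],[[-3,0.6,-80],[0,0,0]],[[-3,0.6,-105],[0,0,0]],[[-3,0.6,-113],[0,0,0]],[[-3,0.6,-113],[0,0,0]],[[-1.1,10.4,-113],[0,0,0]],[[0.8,20.2,-113],[0,0,0]],[[2.6,29,-113],[0,0,0]],[[4.4,37.8,-113],[0,0,0]],[[6,45.7,-113],[0,0,0]],[[7.5,53.5,-113],[0,0,0]],[[9.1,61.4,-113],[0,0,0]],[[9.1,61.4,-113],[0,0,0]]]'

```text
time_s: 12.78
ee_pos: [0.5468, 0.1764, 0.0569]
ee_rot: [-2.427, -1.993, -0.002]
ft_force: [0.0, 1.3, 0.6]
finger_gap: 0.202
grip_force: 30.0
```

Request:
apply_moves --targets '[[[2,9.8,0],[0,0,0]],[[3.9,19.6,0],[0,0,0]],[[5.9,29.4,0],[0,0,0]],[[7.9,39.2,0],[0,0,0]],[[9.4,47,0],[0,0,0]],[[9.4,47,0],[0,0,0]],[[9.4,47,0],[0,0,0]]]'

```text
time_s: 13.37
ee_pos: [0.5559, 0.2214, 0.0565]
ee_rot: [-2.429, -1.992, 0.0]
ft_force: [0.4, 0.0, -0.4]
finger_gap: 0.202
grip_force: 30.0
```

Run:
```python
from m1 import *
p,d,K,M,c=look('wrist'); np.savez('w5.npz',p=p,d=d,K=K,M=M); a=p
p,d,K,M,c=look('side'); np.savez('s5.npz',p=p,d=d,K=K,M=M)
b=p[210:360,130:320]
cv2.imwrite('pics/w5.png',np.vstack([cv2.resize(a[:200,:,::-1],None,fx=1.2,fy=1.2),cv2.resize(b[:,:,::-1],(672,340))]))
s=bot.state(); print(s['time_s'],s['ee_pos'],s['ee_rot'],s['finger_gap'],s['q'],s['ft_force'])
```

```text
13.4667 [0.55611566 0.22005884 0.05639321] [ 2.43061511e+00  1.98977164e+00 -1.11986106e-03] 0.20323045409427437 [ 0.17845585  0.44873407 -0.73613897  1.74554184  0.33746481  1.07853525
 -0.86950018] [-0.53262118 -1.09365142 -0.08801003]
```

View pics/w5.png

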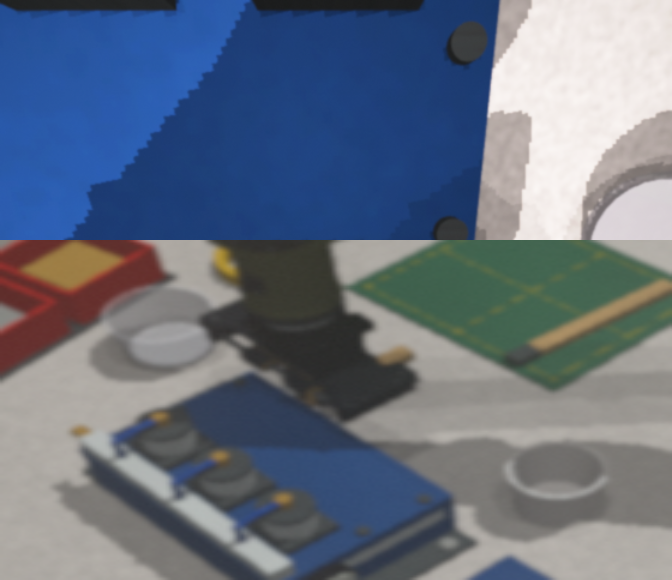

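The spar is about 74 mm in. I'll release it, move back 75 mm and measure the sag.

Request:
apply_moves --targets '[[[0,0,0],[0,0,0]],[[0,0,0],[0,0,0]],[[0,0,0],[0,0,0]],[[0,0,0],[0,0,0]],[[-4,-20,0],[0,0,0]],[[-9,-45,0],[0,0,0]],[[-14.8,-73.5,0],[0,0,0]],[[-14.8,-73.5,0],[0,0,0]],[[-14.8,-73.5,0],[0,0,0]]]' --fingers 55

```text
time_s: 14.22
ee_pos: [0.5416, 0.1445, 0.0565]
ee_rot: [2.434, 1.985, -0.001]
ft_force: [0.3, 0.6, 0.4]
finger_gap: 0.545
grip_force: 0.0
```

```bash
cat > sag.py <<'E'
from m1 import *
def sag():
    p,d,K,M,c=look('wrist'); P=cloud(d,K,M); hsv=cv2.cvtColor(p,cv2.COLOR_RGB2HSV); H,S,V=[hsv[...,i].astype(int) for i in range(3)]
    s=bot.state(); t=s['ee_pos']; a=np.radians(78.65); dr=np.array([np.cos(a),np.sin(a)]); n=np.array([dr[1],-dr[0]])
    L=(P[...,:2]-t[:2])@dr; W=(P[...,:2]-t[:2])@n
    m=(H>5)&(H<22)&(S>70)&(V>60)&(abs(W)<.02)&(P[...,2]>.03)&(P[...,2]<.12)
    l=L[m]*1000; z=P[m][:,2]*1000; w=W[m]*1000
    k=(l>30)
    print(m.sum(),'L range',l.min(),l.max(),'zfit(slope,at TCP)',np.polyfit(l[k],z[k],1),'lateral fit',np.polyfit(l[k],w[k],1))
    for b in range(-60,140,20):
        j=(l>b)&(l<b+20); 
        if j.sum(): print(b,j.sum(),round(np.median(z[j]),1),round(np.median(w[j]),1))
    print(s['time_s'],t,s['finger_gap']); return p
E
python3 -c "
from sag import *; p=sag(); save(p,'pics/w6.png',1.)"
```

```text
7557 L range -10.524709814052565 108.06159704335909 zfit(slope,at TCP) [ 0.06025944 60.22149502] lateral fit [ 0.00360942 -0.26289652]
-20 476 59.7 -0.5
0 1003 60.6 0.1
20 1161 61.9 -0.3
40 1298 63.2 -0.1
60 1485 64.5 -0.0
80 1724 65.8 0.1
100 410 66.7 0.6
14.2667 [0.54165708 0.14650129 0.0568169 ] 0.5498053111853045
```

Request:
apply_moves --targets '[[[0,0,-12.5],[0,0,0]],[[0,0,-12.5],[0,0,0]]]'

```text
time_s: 14.43
ee_pos: [0.5401, 0.148, 0.0422]
ee_rot: [-2.428, -1.991, 0.003]
ft_force: [-1.1, -0.8, 0.0]
finger_gap: 0.55
grip_force: 0.0
```

Request:
apply_moves --targets '[[[0,0,0],[0,0,0]],[[0,0,0],[0,0,0]],[[0,0,0],[0,0,0]],[[0,0,0],[0,0,0]],[[0,0,0],[0,0,0]],[[0,0,0],[0,0,0]],[[0,0,0],[0,0,0]]]' --fingers 10 --grip_force 15

```text
time_s: 15.02
ee_pos: [0.5415, 0.1472, 0.0442]
ee_rot: [2.431, 1.99, 0.001]
ft_force: [1.0, 0.4, -0.7]
finger_gap: 0.209
grip_force: 15.0
```

Request:
apply_moves --targets '[[[0,0,4],[-1.7,0.35,0]],[[0,0,7.5],[-3.4,0.7,0]],[[0,0,7.5],[-3.4,0.7,0]],[[1,4.9,7.5],[-3.4,0.7,0]],[[2,9.8,7.5],[-3.4,0.7,0]],[[3,14.7,7.5],[-3.4,0.7,0]],[[3.9,19.6,7.5],[-3.4,0.7,0]],[[3.9,19.6,7.5],[-3.4,0.7,0]]]'

```text
time_s: 15.68
ee_pos: [0.5452, 0.1682, 0.0515]
ee_rot: [2.4, 1.968, -0.072]
ft_force: [-0.9, 0.5, -1.2]
finger_gap: 0.202
grip_force: 15.0
```

Request:
apply_moves --targets '[[[1,4.9,0],[0,0,0]],[[2,9.8,0],[0,0,0]],[[3,14.7,0],[0,0,0]],[[3.9,19.6,0],[0,0,0]],[[4.9,24.5,0],[0,0,0]],[[5.9,29.4,0],[0,0,0]],[[6.9,34.3,0],[0,0,0]],[[7.9,39.2,0],[0,0,0]],[[8.9,44.1,0],[0,0,0]],[[9.4,47,0],[0,0,0]],[[9.4,47,0],[0,0,0]]]'

```text
time_s: 16.6
ee_pos: [0.5546, 0.2148, 0.0516]
ee_rot: [2.4, 1.967, -0.072]
ft_force: [-0.7, -0.0, -0.4]
finger_gap: 0.209
grip_force: 15.0
```

Request:
apply_moves --targets '[[[0.4,2,0],[0,0,0]],[[0.8,4,0],[0,0,0]],[[1.2,6,0],[0,0,0]],[[1.6,8,0],[0,0,0]],[[1.6,8,0],[0,0,0]]]'

```text
time_s: 17.02
ee_pos: [0.5563, 0.2222, 0.0516]
ee_rot: [2.4, 1.966, -0.072]
ft_force: [-1.1, -0.4, -0.7]
finger_gap: 0.205
grip_force: 15.0
```

Request:
apply_moves --targets '[[[0.2,1,0],[0,0,0]],[[0.4,2,0],[0,0,0]],[[0.4,2,0],[0,0,0]]]'

```text
time_s: 17.27
ee_pos: [0.5565, 0.2223, 0.0514]
ee_rot: [2.4, 1.964, -0.076]
ft_force: [-0.8, -4.2, 2.1]
finger_gap: 0.203
grip_force: 15.0
```

Request:
apply_moves --targets '[[[0.2,1,0],[0,0,0]],[[0.4,2,0],[0,0,0]],[[0.4,2,0],[0,0,0]]]'

```text
time_s: 17.52
ee_pos: [0.5565, 0.2224, 0.0514]
ee_rot: [2.4, 1.962, -0.081]
ft_force: [-3.1, -7.2, 4.3]
finger_gap: 0.208
grip_force: 15.0
```

Request:
apply_moves --targets '[[[0,-1,0],[0,0,0]],[[0,-1,0],[0,0,0]],[[0,-1,0],[0,0,0]],[[0,-1,0],[0,0,0]],[[0,-1,40],[0,0,0]],[[0,-1,80],[0,0,0]],[[-12,-40,110],[3.4,-0.7,0]],[[-12,-83,129],[3.4,-0.7,0]],[[-12,-83,129],[3.4,-0.7,0]],[[-12,-83,129],[3.4,-0.7,0]]]' --fingers 55

```text
time_s: 18.35
ee_pos: [0.5472, 0.1383, 0.1829]
ee_rot: [2.433, 1.979, 0.004]
ft_force: [0.2, -0.0, -0.6]
finger_gap: 0.549
grip_force: 0.0
```

Run:
```python
from sag import *
p=sag(); save(p,'pics/w7.png',1.)
```

```text
1221 L range 56.71902440132766 109.59229833536799 zfit(slope,at TCP) [-2.76662097e-03  6.75340916e+01] lateral fit [ 1.61239991e-03 -5.99648517e+00]
40 75 67.3 -6.0
60 459 67.3 -5.8
80 482 67.4 -6.4
100 205 67.4 -5.4
18.4 [0.54613169 0.14105109 0.18172194] 0.5492033282027268
```

View pics/w7.png

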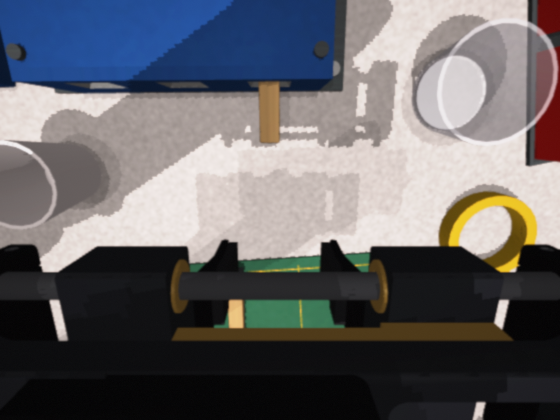

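The first spar is home: level, with about 50 mm sticking out. Now the second spar.

Request:
apply_moves --targets '[[[-35,-110,200],[0,0,0]],[[-35,-110,200],[0,0,0]],[[-35,-110,200],[0,0,0]],[[-35,-110,200],[0,0,0]],[[-35,-110,200],[0,0,0]],[[-35,-110,200],[0,0,0]],[[-35,-110,200],[0,0,0]],[[-35,-110,200],[0,0,0]]]'

```text
time_s: 19.07
ee_pos: [0.5106, 0.0341, 0.3808]
ee_rot: [2.429, 1.992, 0.003]
ft_force: [-0.0, 0.1, -0.7]
finger_gap: 0.551
grip_force: 0.0
```

Run:
```python
from m1 import *
p,d,K,M,c=look('wrist'); np.savez('w8.npz',p=p,d=d,K=K,M=M); s=bot.state(); print(s['time_s'],s['ee_pos'],s['ee_rot'])
spars(p,K,M)
```

```text
19.1167 [0.51006933 0.03460601 0.37952481] [-2.42691438e+00 -1.99255979e+00 -9.14269343e-05]
wood (array([453. , -53.9]), array([172. ,  18.4]), 77.34, array([454.3, -47.7])) 909
```

Request:
apply_moves --targets '[[[-54,-76,-70],[0,0,-1.2]],[[-54,-76,-70],[0,0,-1.2]],[[-54,-76,-70],[0,0,-1.2]],[[-54,-76,-190],[0,0,-1.2]],[[-54,-76,-190],[0,0,-1.2]],[[-54,-76,-190],[0,0,-1.2]],[[-54,-76,-310],[0,0,-1.2]],[[-54,-76,-310],[0,0,-1.2]],[[-54,-76,-310],[0,0,-1.2]],[[-54,-76,-345],[0,0,-1.2]],[[-54,-76,-362],[0,0,-1.2]],[[-54,-76,-372],[0,0,-1.2]],[[-54,-76,-372],[0,0,-1.2]],[[-54,-76,-372],[0,0,-1.2]]]' --fingers 60

```text
time_s: 20.28
ee_pos: [0.4557, -0.0418, 0.008]
ee_rot: [-2.448, -1.966, 0.0]
ft_force: [-0.5, -0.3, 0.6]
finger_gap: 0.596
grip_force: 0.0
```

Request:
apply_moves --targets '[[[0,0,0],[0,0,0]],[[0,0,0],[0,0,0]],[[0,0,0],[0,0,0]],[[0,0,0],[0,0,0]],[[0,0,0],[0,0,0]],[[0,0,0],[0,0,0]],[[0,0,0],[0,0,0]],[[0,0,0],[0,0,0]]]' --fingers 10 --grip_force 30

```text
time_s: 20.95
ee_pos: [0.4562, -0.0434, 0.0088]
ee_rot: [2.451, 1.964, -0.0]
ft_force: [0.1, 0.0, 2.3]
finger_gap: 0.204
grip_force: 30.0
```

Request:
apply_moves --targets '[[[0,0,40],[0,0,0]],[[0,0,80],[0,0,0]],[[0,0,120],[0,0,0]],[[4.7,40,162],[0,0,1.2]],[[4.7,80,162],[0,0,1.2]],[[4.7,115,162],[0,0,1.2]],[[4.7,150,162],[0,0,1.2]],[[4.7,167,162],[0,0,1.2]],[[4.7,167,162],[0,0,1.2]],[[4.7,167,162],[0,0,1.2]],[[4.7,167,162],[0,0,1.2]]]'

```text
time_s: 21.87
ee_pos: [0.4607, 0.1225, 0.1702]
ee_rot: [2.432, 1.989, -0.002]
ft_force: [0.6, -0.0, -0.4]
finger_gap: 0.203
grip_force: 30.0
```

Run:
```python
from m1 import *
p,d,K,M,c=look('wrist'); np.savez('w9.npz',p=p,d=d,K=K,M=M); s=bot.state(); print(s['time_s'],s['ee_pos'],s['ee_rot'],s['finger_gap'])
P=cloud(d,K,M); hsv=cv2.cvtColor(p,cv2.COLOR_RGB2HSV); H,S,V=[hsv[...,i].astype(int) for i in range(3)]
t=s['ee_pos']; a=np.radians(78.65); dr=np.array([np.cos(a),np.sin(a)]); n=np.array([dr[1],-dr[0]])
L=((P[...,:2]-t[:2])@dr)*1000; W=((P[...,:2]-t[:2])@n)*1000; Z=P[...,2]*1000
m=(Z>165)&(Z<200)&(abs(W)<20)&(L>35)&(L<125); m=cv2.erode(m.astype(np.uint8),np.ones((3,3)))>0
print(m.sum(),'L',L[m].min(),np.percentile(L[m],99.5),'lat',np.polyfit(L[m],W[m],1),'z',np.polyfit(L[m],Z[m],1), 'mouth',(np.array([.4882,.2613])-t[:2])@dr*1e3,(np.array([.4882,.2613])-t[:2])@n*1e3)
for l in range(40,120,15):
    k=m&(L>l)&(L<l+15); print(l,k.sum(),np.round([W[k].min(),W[k].max(),np.median(Z[k])],1)) if k.any() else 0
# mouth 1 check
c=[-.2007,.25895]; nn=np.array([-np.sin(np.arctan(c[0])),np.cos(np.arctan(c[0])),0]); p0=np.array([.5,c[1],0]); tt=np.array([nn[1],-nn[0],0])
q=P[:60].reshape(-1,3); q=q[(q[:,2]>.015)&(q[:,2]<.08)&(q[:,0]>.36)&(q[:,0]<.62)&(q[:,1]>.22)&(q[:,1]<.3)]; print('face',np.polyfit(q[:,0]-.5,q[:,1],1))
mm=(S<90)&~((H>100)&(H<125)&(S>110)); mm[55:]=0; mm[:30]=0
for b in blob(mm,60):
    v,u=np.nonzero(b); r=np.stack([(u-K[0,2])/K[0,0],-(v-K[1,2])/K[1,1],-np.ones(len(u))],-1)@M[:3,:3].T
    X=M[:3,3]+r*(((p0-M[:3,3])@nn)/(r@nn))[:,None]; q=(X-p0)@tt
    print('mouth w',round((q.max()-q.min())*1e3,1),'z',X[:,2].min(),X[:,2].max(),'c',np.round((p0+tt*(q.min()+q.max())/2)*1000,1),u.min(),u.max(),v.min(),v.max())
```

```text
21.9167 [0.46079004 0.12205941 0.17020489] [ 2.43274530e+00  1.98747685e+00 -1.46775986e-03] 0.2038919937189331
4803 L 35.32401009739642 101.97452151632011 lat [-0.00194633 -0.05718615] z [-1.47511269e-03  1.82642153e+02] mouth 141.91183259492362 -0.5288914466206541
40 931 [ -8.6   8.2 182.6]
55 1046 [ -8.7   8.1 182.6]
70 1158 [ -8.5   8.3 182.5]
85 1215 [ -8.7   8.2 182.6]
100 182 [ -8.5   8.  182.5]
face [-0.21299142  0.25825875]
mouth w 148.5 z 0.005643173998884532 0.08304924487919149 c [293.9 300.3   0. ] 0 149 30 54
mouth w 302.5 z 0.001600317474768742 0.08087868854594482 c [613.  236.3   0. ] 254 559 30 54
mouth w 37.1 z 0.039373174188737536 0.07757073833495043 c [414.6 276.1   0. ] 156 212 32 45
mouth w 36.7 z 0.03880828191037722 0.07706863265858044 c [488.5 261.3   0. ] 255 302 32 45
```

Request:
apply_moves --targets '[[[0,0,-40],[0,0,0]],[[0,0,-80],[0,0,0]],[[0,0,-105],[0,0,0]],[[0,0,-113],[0,0,0]],[[0,0,-113],[0,0,0]],[[2,9.8,-113],[0,0,0]],[[3.9,19.6,-113],[0,0,0]],[[5.9,29.4,-113],[0,0,0]],[[7.5,37.2,-113],[0,0,0]],[[9.1,45.1,-113],[0,0,0]],[[10.6,52.9,-113],[0,0,0]],[[12.2,60.8,-113],[0,0,0]],[[12.2,60.8,-113],[0,0,0]]]'

```text
time_s: 23.0
ee_pos: [0.4734, 0.1866, 0.0582]
ee_rot: [-2.429, -1.992, -0.003]
ft_force: [-0.1, 1.2, -0.5]
finger_gap: 0.201
grip_force: 30.0
```

Request:
apply_moves --targets '[[[2,9.8,0],[0,0,0]],[[3.9,19.6,0],[0,0,0]],[[5.9,29.4,0],[0,0,0]],[[7.9,39.2,0],[0,0,0]],[[9.6,48,0],[0,0,0]],[[9.6,48,0],[0,0,0]],[[9.6,48,0],[0,0,0]]]'

```text
time_s: 23.58
ee_pos: [0.4823, 0.2334, 0.0575]
ee_rot: [-2.429, -1.992, 0.0]
ft_force: [-0.2, 0.3, -1.4]
finger_gap: 0.205
grip_force: 30.0
```

Request:
apply_moves --targets '[[[0,0,0],[0,0,0]],[[0,0,0],[0,0,0]],[[0,0,0],[0,0,0]],[[0,0,0],[0,0,0]],[[-4,-20,0],[0,0,0]],[[-9,-45,0],[0,0,0]],[[-14.8,-73.5,0],[0,0,0]],[[-14.8,-73.5,0],[0,0,0]],[[-14.8,-73.5,0],[0,0,0]]]' --fingers 55

```text
time_s: 24.33
ee_pos: [0.468, 0.1567, 0.0576]
ee_rot: [2.434, 1.984, -0.001]
ft_force: [0.5, -0.3, 0.8]
finger_gap: 0.548
grip_force: 0.0
```

```bash
python3 -c "
from sag import *; p=sag(); save(p,'pics/w10.png',1.)"
```

```text
7705 L range -10.693776671976279 110.93390007982137 zfit(slope,at TCP) [5.90240722e-02 6.01406621e+01] lateral fit [ 1.15181414e-04 -5.15511220e-01]
-20 480 59.5 -0.2
0 993 60.5 -0.6
20 1144 61.7 -0.4
40 1284 63.1 -0.4
60 1460 64.4 -0.3
80 1679 65.6 -0.6
100 665 66.6 -0.4
24.3833 [0.46812089 0.15846325 0.05785176] 0.5447427552901646
```

Request:
apply_moves --targets '[[[0,0,-13.5],[0,0,0]],[[0,0,-13.5],[0,0,0]]]'

```text
time_s: 24.55
ee_pos: [0.4668, 0.1598, 0.043]
ee_rot: [-2.428, -1.991, 0.002]
ft_force: [-0.8, -0.4, 0.3]
finger_gap: 0.549
grip_force: 0.0
```

Request:
apply_moves --targets '[[[0,0,0],[0,0,0]],[[0,0,0],[0,0,0]],[[0,0,0],[0,0,0]],[[0,0,0],[0,0,0]],[[0,0,0],[0,0,0]],[[0,0,0],[0,0,0]],[[0,0,0],[0,0,0]]]' --fingers 10 --grip_force 15

```text
time_s: 25.13
ee_pos: [0.4679, 0.1592, 0.0442]
ee_rot: [2.43, 1.99, 0.001]
ft_force: [-0.1, 0.4, 0.8]
finger_gap: 0.204
grip_force: 15.0
```

Request:
apply_moves --targets '[[[0,0,4],[-1.7,0.35,0]],[[0,0,7.5],[-3.4,0.7,0]],[[0,0,7.5],[-3.4,0.7,0]],[[1,4.9,7.5],[-3.4,0.7,0]],[[2,9.8,7.5],[-3.4,0.7,0]],[[3,14.7,7.5],[-3.4,0.7,0]],[[3.9,19.6,7.5],[-3.4,0.7,0]],[[3.9,19.6,7.5],[-3.4,0.7,0]]]'

```text
time_s: 25.8
ee_pos: [0.4717, 0.1799, 0.0516]
ee_rot: [2.4, 1.967, -0.072]
ft_force: [-0.5, -0.8, -0.3]
finger_gap: 0.205
grip_force: 15.0
```

Request:
apply_moves --targets '[[[1,4.9,0],[0,0,0]],[[2,9.8,0],[0,0,0]],[[3,14.7,0],[0,0,0]],[[3.9,19.6,0],[0,0,0]],[[4.9,24.5,0],[0,0,0]],[[5.9,29.4,0],[0,0,0]],[[6.9,34.3,0],[0,0,0]],[[7.9,39.2,0],[0,0,0]],[[8.9,44.1,0],[0,0,0]],[[9.4,47,0],[0,0,0]],[[9.4,47,0],[0,0,0]]]'

```text
time_s: 26.72
ee_pos: [0.4811, 0.2267, 0.0516]
ee_rot: [2.4, 1.967, -0.072]
ft_force: [-0.0, -0.3, -0.4]
finger_gap: 0.208
grip_force: 15.0
```

Request:
apply_moves --targets '[[[0.4,2,0],[0,0,0]],[[0.8,4,0],[0,0,0]],[[1.2,6,0],[0,0,0]],[[1.6,8,0],[0,0,0]],[[1.6,8,0],[0,0,0]]]'

```text
time_s: 27.13
ee_pos: [0.4829, 0.2341, 0.0517]
ee_rot: [2.4, 1.966, -0.072]
ft_force: [0.2, -0.8, 0.2]
finger_gap: 0.205
grip_force: 15.0
```

Request:
apply_moves --targets '[[[0.2,1,0],[0,0,0]],[[0.4,2,0],[0,0,0]],[[0.4,2,0],[0,0,0]]]'

```text
time_s: 27.38
ee_pos: [0.4829, 0.2342, 0.0516]
ee_rot: [2.4, 1.964, -0.077]
ft_force: [-1.1, -5.0, 4.4]
finger_gap: 0.203
grip_force: 15.0
```

Request:
apply_moves --targets '[[[0.2,1,0],[0,0,0]],[[0.4,2,0],[0,0,0]],[[0.4,2,0],[0,0,0]]]'

```text
time_s: 27.63
ee_pos: [0.4829, 0.2343, 0.0515]
ee_rot: [2.399, 1.962, -0.082]
ft_force: [-3.4, -7.7, 7.4]
finger_gap: 0.203
grip_force: 15.0
```

Request:
apply_moves --targets '[[[0,-1,0],[0,0,0]],[[0,-1,0],[0,0,0]],[[0,-1,0],[0,0,0]],[[0,-1,0],[0,0,0]],[[0,-1,40],[0,0,0]],[[0,-1,80],[0,0,0]],[[-12,-40,110],[3.4,-0.7,0]],[[-12,-83,129],[3.4,-0.7,0]],[[-12,-83,129],[3.4,-0.7,0]],[[-12,-83,129],[3.4,-0.7,0]]]' --fingers 55

```text
time_s: 28.47
ee_pos: [0.4733, 0.1508, 0.1825]
ee_rot: [2.433, 1.98, 0.003]
ft_force: [0.2, -0.2, 0.3]
finger_gap: 0.549
grip_force: 0.0
```

Run:
```python
from sag import *
p=sag(); save(p,'pics/w11.png',1.)
```

```text
1245 L range 58.72749614456914 109.67894841386801 zfit(slope,at TCP) [-4.60478267e-04  6.72648801e+01] lateral fit [ 2.87294928e-03 -5.97462414e+00]
40 32 67.0 -5.5
60 458 67.3 -5.8
80 498 67.2 -5.8
100 257 67.2 -5.7
28.5167 [0.47242033 0.15319452 0.18147944] 0.549675225174152
```

Both spars are home and level, each with about 51 mm sticking out. Moving on to the control box.

Request:
apply_moves --targets '[[[0,-20,60],[0,0,0]],[[93,-414,149],[0,0,71]],[[93,-414,149],[0,0,71]],[[93,-414,149],[0,0,71]],[[93,-414,149],[0,0,71]],[[93,-414,149],[0,0,71]],[[93,-414,149],[0,0,71]],[[93,-414,149],[0,0,71]],[[93,-414,149],[0,0,71]],[[93,-414,149],[0,0,71]],[[93,-414,149],[0,0,71]],[[93,-414,149],[0,0,71]],[[93,-414,149],[0,0,71]],[[93,-414,149],[0,0,71]],[[93,-414,149],[0,0,71]],[[93,-414,149],[0,0,71]]]' --fingers 98

```text
time_s: 29.85
ee_pos: [0.5652, -0.2564, 0.3288]
ee_rot: [-0.817, -3.032, -0.002]
ft_force: [0.3, 0.1, 0.0]
finger_gap: 0.981
grip_force: 0.0
```

Run:
```python
from m1 import *
p,d,K,M,c=look('wrist'); np.savez('w12.npz',p=p,d=d,K=K,M=M); s=bot.state(); print(s['time_s'],s['ee_pos'],s['ee_rot'],s['finger_gap'],s['q'])
save(p,'pics/w12.png')
P=cloud(d,K,M); hsv=cv2.cvtColor(p,cv2.COLOR_RGB2HSV); H,S,V=[hsv[...,i].astype(int) for i in range(3)]
for b in blob(((H<8)|(H>172))&(S>150)&(V>80),300): print(mrect(b,K,M,.114),b.sum(),np.round(np.nanmedian(P[b],0)*1000,1))
from meas import desc
k=(abs(P[...,2]-.06)<.006)&(np.hypot(P[...,0]-.586,P[...,1]+.276)<.1); desc(P[k],'boxtop')
k=(abs(P[...,2]-.114)<.008)&(np.hypot(P[...,0]-.586,P[...,1]+.276)<.1); desc(P[k],'guard')
```

```text
29.9 [ 0.56504731 -0.25668668  0.32916375] [-8.17561620e-01 -3.03276433e+00 -1.40533535e-03] 0.9757900598178577 [ 0.83268201  0.27803427 -0.57163793  1.33502421  0.14815402  1.5715518
  1.32290313]
(array([ 578.7, -270.6]), array([58. , 83.1]), 58.47, array([ 577.6, -270.7])) 2801 [ 577.9 -271.   111.9]
(array([ 749.2, -306.5]), array([37.7, 46.6]), 60.9, array([ 748.7, -307. ])) 755 [ 771.2 -314.8   79.4]
boxtop 2886 c [ 587.5 -277.1] size [110.2 130.4] ang 59.4 mean [ 576.5 -272.3   60.5] z5/50/95 [58.5 60.2 64.1]
guard 3007 c [ 582.  -274.7] size [75.9 91.2] ang 60.32 mean [ 581.8 -273.8  112.2] z5/50/95 [110.2 112.1 114.4]
```

View pics/w12.png

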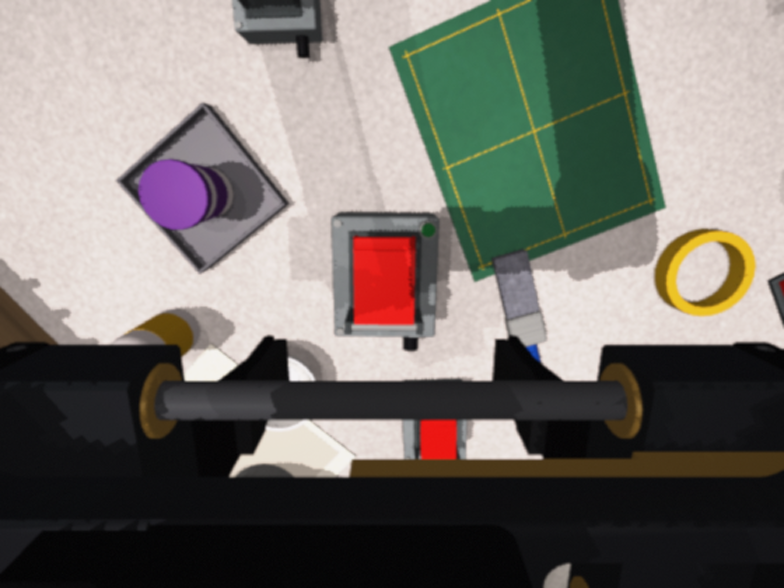

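Request:
apply_moves --targets '[[[-15,2,-40],[0,0,0]],[[-15,2,-80],[0,0,0]],[[-15,2,-120],[0,0,0]],[[-15,2,-160],[0,0,0]],[[-15,2,-195],[0,0,0]],[[-15,2,-215],[0,0,0]],[[-15,2,-230],[0,0,0]],[[-15,2,-238],[0,0,0]],[[-15,2,-238],[0,0,0]],[[-15,2,-238],[0,0,0]]]'

```text
time_s: 30.73
ee_pos: [0.5499, -0.2567, 0.0922]
ee_rot: [0.821, 3.032, -0.0]
ft_force: [0.3, 0.5, 0.3]
finger_gap: 0.98
grip_force: 0.0
```

Request:
apply_moves --targets '[[[0,0,0],[0,0,0]],[[0,0,0],[0,0,0]],[[0,0,0],[0,0,0]],[[0,0,0],[0,0,0]],[[0,0,0],[0,0,0]],[[0,0,0],[0,0,0]]]' --fingers 40 --grip_force 8

```text
time_s: 31.23
ee_pos: [0.5513, -0.2549, 0.0922]
ee_rot: [0.821, 3.03, 0.006]
ft_force: [2.5, 4.1, -0.5]
finger_gap: 0.643
grip_force: 8.0
```

The guard is pinched at 56 mm wide. Lifting it along the hinge arc.

Request:
apply_moves --targets '[[[0,0,11.4],[0,0,0]],[[1.6,-1,22.7],[0,0,0]],[[4.6,-2.7,33.6],[0,0,0]],[[9,-5.3,43.8],[0,0,0]],[[14.6,-8.7,53.1],[0,0,0]],[[21.4,-12.6,61.4],[0,0,0]],[[29.1,-17.2,68.4],[0,0,0]],[[37.7,-22.3,74],[0,0,0]],[[37.7,-22.3,74],[0,0,0]]]'

```text
time_s: 31.98
ee_pos: [0.5898, -0.2777, 0.1673]
ee_rot: [0.82, 3.03, 0.005]
ft_force: [0.6, 5.2, 4.0]
finger_gap: 0.643
grip_force: 8.0
```

Request:
apply_moves --targets '[[[9.2,-5.4,4.1],[0,0,0]],[[18.8,-11.1,6.5],[0,0,0]],[[28.6,-16.9,7.2],[0,0,0]],[[38.4,-22.7,6.1],[0,0,0]],[[38.4,-22.7,6.1],[0,0,0]]]'

```text
time_s: 32.4
ee_pos: [0.6286, -0.3007, 0.1723]
ee_rot: [0.82, 3.029, 0.006]
ft_force: [3.4, 3.9, 1.9]
finger_gap: 0.644
grip_force: 8.0
```

Run:
```python
from m1 import *
p2,d,K,M,c=look('wrist')
p,d,K,M,c=look('side'); np.savez('s13.npz',p=p,d=d,K=K,M=M); s=bot.state(); print(s['time_s'],s['ee_pos'],s['ft_force'],s['finger_gap'])
a=cv2.resize(p[120:240,220:400],(640,427)); b=cv2.resize(p2,None,fx=.4,fy=.4); b=np.pad(b,((0,0),(0,640-b.shape[1]),(0,0)))
save(np.vstack([a,b]),'pics/s13.png',1.)
```

```text
32.5 [ 0.62793547 -0.30029468  0.17234924] [3.70023165 3.82787851 2.3525266 ] 0.6422582158896147
```

View pics/s13.png

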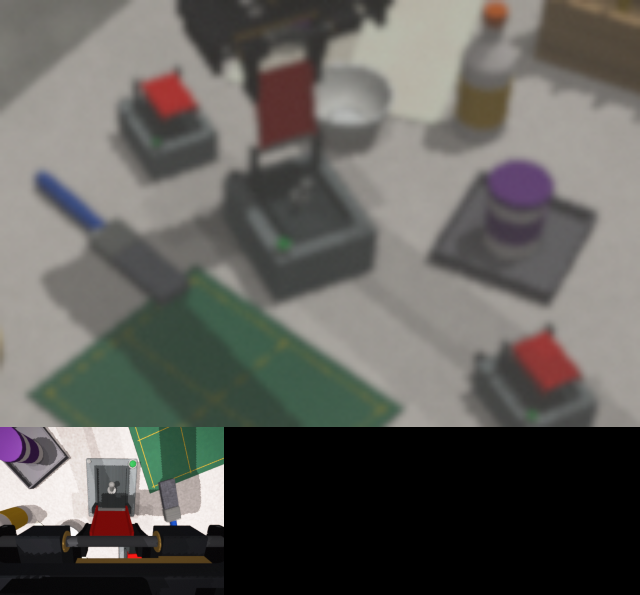

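The guard is held upright past centre, so I'll release it and withdraw upward.

Request:
apply_moves --targets '[[[2,-1.2,0],[0,0,0]],[[2,-1.2,0],[0,0,0]],[[2,-1.2,0],[0,0,0]],[[2,-1.2,0],[0,0,0]],[[2,-1.2,0],[0,0,0]],[[2,-1.2,30],[0,0,0]],[[2,-1.2,60],[0,0,0]],[[2,-1.2,95],[0,0,0]],[[-30,18,120],[0,0,0]],[[-65,38,120],[0,0,0]],[[-86,51,120],[0,0,0]],[[-86,51,120],[0,0,0]],[[-86,51,120],[0,0,0]]]' --fingers 98

```text
time_s: 33.58
ee_pos: [0.5386, -0.2516, 0.2925]
ee_rot: [0.824, 3.031, -0.004]
ft_force: [-0.6, -0.7, 0.5]
finger_gap: 0.978
grip_force: 0.0
```

Run:
```python
from m1 import *
p,d,K,M,c=look('wrist'); np.savez('w14.npz',p=p,d=d,K=K,M=M); s=bot.state(); print(s['time_s'],s['ee_pos'],s['ee_rot'],s['ft_force'],s['finger_gap'])
save(p[60:290,150:430],'pics/w14.png',2.6)
P=cloud(d,K,M); C=np.array([.5863,-.2758]); ex=np.array([.861,-.509]); ey=np.array([.509,.861])
X=(P[...,:2]-C)@ex*1e3; Y=(P[...,:2]-C)@ey*1e3; Z=P[...,2]*1e3
k=(abs(Y)<22)&(X>-40)&(X<32)&(Z>76)&(Z<108)
print('toggle?',k.sum()); 
if k.any():
  for a in (X,Y,Z): print(np.round(np.percentile(a[k],[2,25,50,75,98]),1))
  t=k&(Z>np.percentile(Z[k],60)); print(X[t].mean(),Y[t].mean(),Z[t].max())
hsv=cv2.cvtColor(p,cv2.COLOR_RGB2HSV); H,S,V=[hsv[...,i].astype(int) for i in range(3)]
r=((H<8)|(H>172))&(S>130)&(np.abs(Y)<40)&(X>-60)&(X<120); print('guard',r.sum(),np.polyfit(Z[r],X[r],1),Z[r].min(),Z[r].max(),np.nanmedian(X[r]))
```

```text
33.6333 [ 0.53924309 -0.25228949  0.29208065] [ 8.24486389e-01  3.03049065e+00 -2.39760858e-03] [-0.38234013  0.4348541  -0.73119153] 0.9812448965179786
toggle? 78
[-16.7 -14.5 -12.2  -9.5   1.9]
[-5.6 -2.5 -0.1  2.1  4.9]
[ 78.3  99.  100.9 101.9 103.6]
-11.192474042166278 -0.053931269345497704 103.67585103928928
guard 1857 [  0.43996492 -12.32431592] 32.463056963210335 193.1029766651844 63.56075962616854
```

View pics/w14.png

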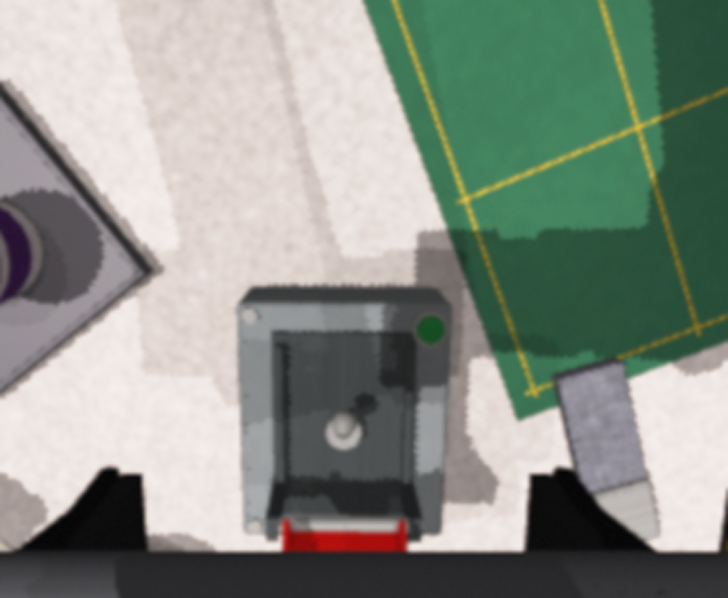

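The guard leans back at about 2.0 rad. The toggle tip is at box x of about -12 and z of about 97, still off. I'll close the fingers, tilt the tool and come down in front of the toggle.

Request:
apply_moves --targets '[[[6,1,0],[-3.4,-5.7,0]],[[6,1,0],[-6.8,-11.5,0]],[[6,1,0],[-10.2,-17.2,0]],[[6,1,-40],[-10.2,-17.2,0]],[[6,1,-80],[-10.2,-17.2,0]],[[6,1,-120],[-10.2,-17.2,0]],[[6,1,-160],[-10.2,-17.2,0]],[[6,1,-190],[-10.2,-17.2,0]],[[6,1,-206],[-10.2,-17.2,0]],[[6,1,-206],[-10.2,-17.2,0]],[[6,1,-206],[-10.2,-17.2,0]]]' --fingers 0

```text
time_s: 34.55
ee_pos: [0.5458, -0.2503, 0.0847]
ee_rot: [0.735, 2.706, -0.129]
ft_force: [0.5, -0.7, 0.3]
finger_gap: 0.227
grip_force: 0.0
```

Run:
```python
from m1 import *
s=bot.state(); t=s['ee_pos']; C=np.array([.5863,-.2758]); ex=np.array([.861,-.509]); ey=np.array([.509,.861])
print((t[:2]-C)@ex*1e3,(t[:2]-C)@ey*1e3,t,R.from_rotvec(s['ee_rot']).as_matrix()[:,2],s['ft_force'],s['finger_gap'])
```

```text
-47.79908731362322 1.3211155687515157 [ 0.5458337  -0.25034302  0.08468035] [ 0.2930075  -0.1723641  -0.94044523] [ 0.45834406 -0.69124249  0.29454003] 0.22712978980306492
```

Request:
apply_moves --targets '[[[0,-1,1],[0,0,0]],[[0,-1,1],[0,0,0]],[[0,-1,1],[0,0,0]],[[5.2,-4.1,1],[0,0,0]],[[10.3,-7.1,1],[0,0,0]],[[15.5,-10.2,1],[0,0,0]],[[20.7,-13.2,1],[0,0,0]],[[25.8,-16.3,1],[0,0,0]],[[31,-19.3,1],[0,0,0]],[[36.2,-22.4,1],[0,0,0]],[[39.6,-24.4,1],[0,0,0]],[[39.6,-24.4,1],[0,0,0]]]'

```text
time_s: 35.55
ee_pos: [0.5859, -0.2751, 0.0866]
ee_rot: [0.734, 2.704, -0.131]
ft_force: [0.9, -0.2, 0.2]
finger_gap: 0.005
grip_force: 0.0
```

Request:
apply_moves --targets '[[[1.7,-1,0],[0,0,0]],[[3.4,-2,0],[0,0,0]],[[5.2,-3,0],[0,0,0]],[[5.2,-3,0],[0,0,0]]]'

```text
time_s: 35.88
ee_pos: [0.5887, -0.2769, 0.0857]
ee_rot: [0.735, 2.709, -0.132]
ft_force: [-5.7, 4.9, 3.7]
finger_gap: 0.004
grip_force: 4.2
```

The toggle hit its stop at about 7.5 N. I'll back off and rise to check.

Request:
apply_moves --targets '[[[-15,9,0],[0,0,0]],[[-45,26.5,0],[0,0,0]],[[-45,26.5,40],[0,0,0]],[[-45,26.5,80],[0,0,0]],[[-45,26.5,120],[0,0,0]],[[-45,26.5,160],[3.4,5.7,0]],[[-45,26.5,200],[6.8,11.5,0]],[[-45,26.5,210],[10.2,17.2,0]],[[-45,26.5,210],[10.2,17.2,0]],[[-45,26.5,210],[10.2,17.2,0]]]'

```text
time_s: 36.72
ee_pos: [0.5477, -0.2532, 0.2977]
ee_rot: [0.824, 3.029, 0.002]
ft_force: [-0.9, -0.6, -0.2]
finger_gap: 0.004
grip_force: 0.0
```

Run:
```python
from m1 import *
p,d,K,M,c=look('wrist'); np.savez('w15.npz',p=p,d=d,K=K,M=M); s=bot.state(); print(s['time_s'],s['ee_pos'],s['ee_rot'],s['finger_gap'])
P=cloud(d,K,M); C=np.array([.5863,-.2758]); ex=np.array([.861,-.509]); ey=np.array([.509,.861])
X=(P[...,:2]-C)@ex*1e3; Y=(P[...,:2]-C)@ey*1e3; Z=P[...,2]*1e3
k=(abs(Y)<22)&(X>-40)&(X<32)&(Z>85)&(Z<108)
print('toggle?',k.sum()); 
if k.any():
  for a in (X,Y,Z): print(np.round(np.percentile(a[k],[2,25,50,75,98]),1))
t=s['ee_pos']; print('tcp box',(t[:2]-C)@ex*1e3,(t[:2]-C)@ey*1e3)
hsv=cv2.cvtColor(p,cv2.COLOR_RGB2HSV); H,S,V=[hsv[...,i].astype(int) for i in range(3)]
r=((H<8)|(H>172))&(S>130)&(np.abs(Y)<40)&(X>20)&(X<90)&(Z>115)&(Z<200); print('guard',r.sum(),np.polyfit(Z[r],X[r],1),Z[r].max())
```

```text
36.7667 [ 0.54657985 -0.25195928  0.29634043] [8.23122612e-01 3.03049676e+00 1.97218510e-03] 0.004332269286834352
toggle? 109
[ 8.7 12.4 14.9 17.9 23.2]
[-6.  -3.4 -0.9  1.6  4.2]
[ 85.3  92.1  99.  101.4 103.3]
tcp box -46.33397422663359 0.3093065434526541
guard 34 [ 0.41669413 -6.15887408] 186.84176289702464
```

The toggle is on (tip at box x of about +16). I'll go behind the guard and nudge it forward.

Request:
apply_moves --targets '[[[34,-20,0],[0,0,0]],[[68,-40,0],[0,0,0]],[[102,-60,0],[0,0,0]],[[136,-80,0],[0,0,0]],[[136,-80,0],[0,0,0]],[[136,-80,-40],[0,0,0]],[[136,-80,-80],[0,0,0]],[[136,-80,-115],[0,0,0]],[[136,-80,-131],[0,0,0]],[[136,-80,-131],[0,0,0]]]'

```text
time_s: 37.6
ee_pos: [0.6775, -0.3296, 0.1588]
ee_rot: [-0.818, -3.023, -0.002]
ft_force: [-0.3, 0.6, -0.2]
finger_gap: 0.009
grip_force: 0.0
```

Request:
apply_moves --targets '[[[-8.6,5.1,0],[0,0,0]],[[-17.2,10.2,0],[0,0,0]],[[-24,14.3,0],[0,0,0]],[[-31,18.3,0],[0,0,0]],[[-38,22.4,0],[0,0,0]],[[-45,26.5,0],[0,0,0]],[[-52,30.5,0],[0,0,0]],[[-58.5,34.6,0],[0,0,0]],[[-58.5,34.6,0],[0,0,0]]]'

```text
time_s: 38.35
ee_pos: [0.6218, -0.2958, 0.1662]
ee_rot: [-0.822, -3.032, 0.001]
ft_force: [1.0, 0.9, 0.3]
finger_gap: 0.005
grip_force: 0.0
```

Request:
apply_moves --targets '[[[5,-3,40],[0,0,0]],[[5,-3,80],[0,0,0]],[[5,-3,120],[0,0,0]],[[-30,18,160],[0,0,0]],[[-65,38,170],[0,0,0]],[[-90,52,170],[0,0,0]],[[-90,52,170],[0,0,0]],[[-90,52,170],[0,0,0]]]'

```text
time_s: 39.02
ee_pos: [0.5319, -0.2438, 0.3372]
ee_rot: [0.822, 3.03, -0.005]
ft_force: [-0.3, -0.3, 0.0]
finger_gap: 0.004
grip_force: 0.0
```

Run:
```python
from m1 import *
p,d,K,M,c=look('wrist'); s=bot.state(); print(s['time_s'],s['ee_pos'])
P=cloud(d,K,M); hsv=cv2.cvtColor(p,cv2.COLOR_RGB2HSV); H,S,V=[hsv[...,i].astype(int) for i in range(3)]
for b in blob(((H<8)|(H>172))&(S>150)&(V>80),300): print('guard',mrect(b,K,M,.114),b.sum(),np.round(np.nanpercentile(P[b][:,2],[5,50,95])*1000,1))
a=p
p,d,K,M,c=look('side'); q,dt,Kt,Mt,c=look('top'); Pt=cloud(dt,Kt,Mt); hs=cv2.cvtColor(q,cv2.COLOR_RGB2HSV)
m=(hs[...,0]>125)&(hs[...,0]<165)&(hs[...,1]>60)&(np.hypot(Pt[...,0]-.412,Pt[...,1]+.4)<.12); print('tub',m.sum(),np.nanmedian(Pt[m],0))
save(np.vstack([cv2.resize(p[100:380,100:420],(686,600))[:430],cv2.resize(q[90:330,100:500],(686,412))[:,:]])[:842],'pics/f.png',.7)
```

```text
39.0667 [ 0.53269549 -0.24498706  0.33643494]
guard (array([ 314.7, -226.2]), array([37.4, 22.6]), 59.59, array([ 314.2, -226.2])) 781 [77.6 79.7 81. ]
guard (array([ 577.2, -270.5]), array([57.5, 83.6]), 58.82, array([ 571.6, -267.1])) 2120 [109.2 111.8 113.6]
tub 310 [ 0.41202284 -0.39965627  0.08492074]
```

View pics/f.png

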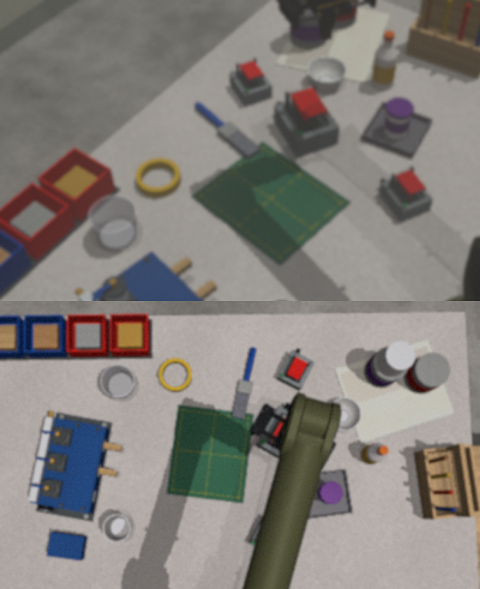

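The guard is shut (plate level at 112 mm), both spars stick out equally, the tub is in the tray, and the arm is clear.

```bash
python3 -c "
from cell import bot
print(bot.finish_job())"
```

```text
the job is handed in; nothing more can be done
None
```

The job is handed in: the tub stands upright in the drip tray, both spars present are fully home in sockets 1 and 2, the toggle is over to the hinge side, and the guard is shut. The hand-in returned no verdict, so this rests on my own camera and force readings.

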